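# Turn the rinsed brushes bristles-up in the drying block

### The job

The rinsed rubbing brushes have been left standing on their bristles in the blue rinse block: swing the drying lamp back to its stop, clear of the wooden drying block, then turn every brush end for end and stand it handle-down, bristles up, in a bore of the drying block, pushed right to the bottom. When all of them stand there, swing the lamp back over the middle of the drying block to dry them, and leave the other things on the table alone.

Things in the scene. Friction and masses are not known exactly. Their poses are not given: they have to be found in the camera images.
- brush_a_mid (a point): Brush with pale wood handle and white bristles (may be absent), 230 mm, 60 g: the point on its axis to grip, mid-way on the bare round handle (16 mm thick). +z points along it to the handle's end, 102 mm on (up at the start, down once turned). Behind: 62 mm of handle, a ferrule 20 mm thick and 16 mm long, a stiff head 30 (x) x 22 x 50 mm. Centre of mass 13 mm behind.
- brush_a_end (a point): The handle end of that brush, on its axis, 102 mm from the grip point. At the start each brush stands on its bristles in a well of the rinse block, its grip point 134 mm above the table.
- brush_b_mid (a point): Brush with red handle and cream bristles (may be absent), 230 mm, 60 g: the point on its axis to grip, mid-way on the bare round handle (16 mm thick). +z points along it to the handle's end, 102 mm on (up at the start, down once turned). Behind: 62 mm of handle, a ferrule 20 mm thick and 16 mm long, a stiff head 30 (x) x 22 x 50 mm. Centre of mass 13 mm behind.
- brush_b_end (a point): The handle end of that brush, on its axis, 102 mm from the grip point. At the start each brush stands on its bristles in a well of the rinse block, its grip point 134 mm above the table.
- brush_c_mid (a point): Brush with dark brown wood handle and black bristles (may be absent), 230 mm, 60 g: the point on its axis to grip, mid-way on the bare round handle (16 mm thick). +z points along it to the handle's end, 102 mm on (up at the start, down once turned). Behind: 62 mm of handle, a ferrule 20 mm thick and 16 mm long, a stiff head 30 (x) x 22 x 50 mm. Centre of mass 13 mm behind.
- brush_c_end (a point): The handle end of that brush, on its axis, 102 mm from the grip point. At the start each brush stands on its bristles in a well of the rinse block, its grip point 134 mm above the table.
- washer: Rinse block, fixed blue glazed block 70 x 225 x 72 mm high; origin under its centre, on the table. Three square wells 37 mm wide, 66 mm deep, in a row along its y at -70, 0 and +70 mm; each brush stands loosely in one of them.
- rack: Drying block, fixed wooden block 60 x 210 x 72 mm high; origin under its centre, on the table (origin at the underside, z up). Three square bores 27 mm wide, 66 mm deep, floor 6 mm above the table, in a row along its y at -70, 0 and +70 mm.
- rack_hole0 (a point): Centre of the mouth of one bore of the drying block, 72 mm above the table; one brush a bore.
- rack_hole1 (a point): Centre of the mouth of one bore of the drying block, 72 mm above the table; one brush a bore.
- rack_hole2 (a point): Centre of the mouth of one bore of the drying block, 72 mm above the table; one brush a bore.
- rest_seat (a point): Fixed dark wooden brush rest, to lay a brush level and change grip: two V cradles (90 degrees, 37 mm across the mouth, 8 mm thick) 46 mm either side along its y, tops 10 mm above this point. A seated handle's axis passes this point along y, 62 mm above the table, grip point best here; the head overhangs. Between the cradles it is free down to the foot (50 x 116 x 8 mm).
- lamp_boom (a joint): Swing angle (rad) of the drying lamp's boom about its upright post: 0 at its stop, swung fully clear of the drying block; grows counter-clockwise seen from above, up to 1.6; about 0.7 to 1.2 over the drying block. Stiff hinge: stays where it is left (about 0.15 N m).
- lamp_head (a point): Centre of the underside of the green round lamp shade (96 mm across), 264 mm above the table. Its +x points along the boom away from the hinge: the upright hinge axis (a fixed 20 mm post on a 120 mm disc, 330 mm tall) stands 240 mm from here towards -x; the 14 mm boom is 290 mm above the table.
- lamp_peg (a point): Black upright round grip peg above the shade, on the shade's axis: 15 mm in diameter, bare from 312 to 346 mm above the table; this point 330 mm up. Swing the boom by it, or by pushing it.
- ink_bottle: Bystander, leave it alone: brown ink bottle with red cap, 56 mm across, 150 mm tall; origin under its centre.
- spray: Bystander, leave it alone: green spray bottle with black head, 68 mm across, 175 mm tall; origin under its centre.
- ink_dish: Bystander, leave it alone: white ink dish, 90 mm across, 22 mm high; origin under its centre.
- dabber: Bystander, leave it alone: white ink dabber with a red band, 84 mm across, 88 mm tall; origin under its centre.
- ink_pad: Bystander, leave it alone: round wooden ink pad, 120 mm across, 20 mm thick, with a handle along its x to 165 mm; origin under its centre.
- stone: Bystander, leave it alone: grey stone slab 160 x 240 x 25 mm; origin under its centre.
- jar: Bystander, leave it alone: white cup 80 mm across, 90 mm tall; origin under its centre.
Not all that is in view belongs to the job. What is shaped like the part that bears brush_c_mid but green or purple is not meant.

How it is judged:
By the outcome, as a careful person would: the job done as asked, in the order asked, and still so for the second after the job is handed in, with the robot touching nothing.
Of brush_a, brush_b, brush_c only 2 to 3 are there at a start; the rules pass over those that are not, and their reading is None.
At some moment in a run one of brush_a, brush_b, brush_c may be knocked a few centimetres aside while the robot is not near it.
Once in a run the grip may slacken for a moment while it holds something.
It also fails if it takes over 210 s, if anything falls off the work surface, if the arm or the gripper's body presses on something with over 40 N, if the wrist force passes 120 N, or if a joint passes its speed limit or range.

### The arm

A 6-joint arm with a two-finger parallel gripper is mounted at the origin on the work surface. World frame = base frame: x ahead of the robot, y to its left, z up, the work surface at z = 0. Lengths are in m, angles in rad, forces in N, time in s.
With the tool pointing down it reaches from about 0.35 to 0.775 m from the base axis. Payload 7.3 kg.
Tool frame: the origin (TCP) lies midway between the tips of the shut fingers; the grasp point (between the pads) lies 19 mm behind it; z points along the fingers, y is the line along which they close (so a half turn about z gives the same grasp; the last joint's range is limited). The gripper opens to 92 mm and grips with 3 to 60 N. Pads are 19 mm wide; open, the fingers measure 130 mm over their backs; the gripper's body (75 mm by 190 mm) begins 47 mm behind the grasp point.
Start: joints at [-1.434, 0.342, 1.524, -0, 1.275, -0.146], TCP at [0.147, -0.504, 0.227] pointing down, gripper open.
Joint ranges: [-2.53, 2.53], [-0.77, 2.02], [0.04, 2.7], [-1, 4.14], [0.28, 2.66], [-3.11, 3.11]. Speed limits (rad/s): [2.57, 2.57, 3.14, 3.14, 3.14, 3.14].

### API

Orientations are given as a unit quaternion [x, y, z, w].
In Python, from rig import * gives the robot as it stands. The module is installed in compiled form; this text tells all that it offers.
- The arm moves only by the tool send_rows, never from a script. Its argument "series" is a list of rows, each a list of 3 entries, a list of its own where there are three numbers: the shift along the tool's x, y, z in units of 0.03 m (1.0 is 0.03 m), then the turn, a rotation vector about the tool's x, y, z in units of 90 degrees (1.0 is 90 degrees), then the gripper command: -1 is shut, 1 is fully open, values between are in proportion. In form: [[[dx, dy, dz], [wx, wy, wz], gripper], ...]. A call has exactly 5 rows; each row shifts and turns the commanded pose from where the row before left it, along the tool's axes as they then stand; what a row does not reach is not made up. A row lasts 1/8 s, in which the tool goes at most 62.5 mm and 10.7 degrees, less where a joint would pass 70% of its speed; a pose out of reach is approached as far as the arm can. A call with a number of a shift or a turn outside -1 to 1 is refused whole. A call with a gripper value outside its range is refused whole. The fingers move at their own pace and stop on an object; "squeeze" is the grip in N (left out, the last holds). Time passes only in rows, so rows that do not move let the fingers close, or fill a call up. It gives the time, the measured TCP pose, the force, the opening and the grip force at its end, in the units of the state.
- state(): the state, without advancing time (a new reading comes with each control period).
- grab_frame(name): name is "scene" or "side" or "wrist"; returns a dict with "frame" (480x640x3 uint8, red, green, blue), "fx", "fy", "cx", "cy" (pixels), "dist" ([k1, k2, p1, p2, k3] as OpenCV has them; the pictures are not rectified), "R" (3x3) and "t" (3): a world point X has camera coordinates R X + t; the wrist camera has in their place "tool_from_camera" (4x4, takes a point from camera to tool coordinates, whose origin is the TCP and whose axes are the flange's). Camera axes: x right, y down, z forward; pixel columns grow to the right and rows downward; lengths in m; the calibration is good to about 2 mm. A picture is of the moment at which its call begins: read the wrist's pose just before it. There is no depth.
- sign_off(): hands the job in; it is judged then, once.
The state is a dict: "t": time; "joints": joint angles; "joint_vel": joint speeds; "joint_efforts": joint torques, N m; "tool_pos": TCP position; "orientation": TCP orientation; "contact_force": force on the tool from outside, world axes, zero at the start; "ft_torque": the same for the moment, N m; "width": finger opening in m; "gripper_force": force on a finger pad.
Only numpy, scipy, OpenCV 4.12 (cv2) and the standard library are available. Lean on these libraries where they do the work, as an engineer would, in place of code of your own. Each camera call takes 0.05 s, during which the arm holds its last target. There are 200 camera calls.

## Working session

There is one attempt and no reset: what is moved stays moved. The work goes in short steps, Python scripts to look and compute and a tool call to move; the robot and the scene stay as the last step left them, time stands still between calls to the robot, and variables do not carry over. Pictures are saved under pics/ and viewed, at most 14 in all, crops included, and the job is handed in when it is done.

Besides the shell and the picture viewer there is one more tool, called after "Call:" by a JSON object that holds its "op" and its "data". send_rows: Moves the arm, as the interface text tells. Shifts and turns lie within -1 to 1; 1 stands for 0.03 m of shift or 90 degrees of turn. Its arguments: {"type":"object","properties":{"series":{"type":"array","items":{"type":"array"}},"squeeze":{"type":"number"}},"required":["series"]}

```bash
mkdir -p pics; cat > h.py <<'E'
from rig import *
import numpy as np, cv2
from scipy.spatial.transform import Rotation as Ro
def snap(n,f):
    s=state(); d=grab_frame(n); cv2.imwrite('pics/'+f,d['frame'][:,:,::-1]); 
    import pickle; pickle.dump((s,d),open('pics/'+f+'.pkl','wb')); return s,d
def load(f):
    import pickle; return pickle.load(open('pics/'+f+'.pkl','rb'))
def cam(s,d):
    "returns R,t world->cam"
    if 'R' in d: return np.array(d['R']),np.array(d['t']).ravel()
    T=np.eye(4);T[:3,:3]=Ro.from_quat(s['orientation']).as_matrix();T[:3,3]=s['tool_pos']
    C=np.linalg.inv(T@np.array(d['tool_from_camera'])); return C[:3,:3],C[:3,3]
def K(d): return np.array([[d['fx'],0,d['cx']],[0,d['fy'],d['cy']],[0,0,1.]])
def ray(f,uv):
    s,d=load(f);R,t=cam(s,d)
    p=cv2.undistortPoints(np.array([[uv]],float),K(d),np.array(d['dist'],float)).ravel()
    return -R.T@t, R.T@np.array([p[0],p[1],1])
def atz(f,uv,z):
    o,v=ray(f,uv); return (o+v*(z-o[2])/v[2]).round(4)
def tri(*obs):
    A=np.zeros((3,3));b=np.zeros(3)
    for f,uv in obs:
        o,v=ray(f,uv);v=v/np.linalg.norm(v);P=np.eye(3)-np.outer(v,v);A+=P;b+=P@o
    return np.linalg.solve(A,b).round(4)
def proj(f,X):
    s,d=load(f);R,t=cam(s,d)
    return cv2.projectPoints(np.array(X,float).reshape(-1,1,3),cv2.Rodrigues(R)[0],t,K(d),np.array(d['dist'],float))[0].reshape(-1,2).round(1)
E
python3 - <<'E'
from h import *
snap('scene','s0.png');snap('side','d0.png')
print(state())
for f in('s0.png','d0.png'):
    s,d=load(f);R,t=cam(s,d);print(-R.T@t,R[2])
E
```

```text
{'t': 0.1, 'joints': array([-1.43399855e+00,  3.42661368e-01,  1.52490804e+00,  5.27598931e-06,
        1.27536880e+00, -1.45969844e-01]), 'joint_vel': array([ 0.00084692, -0.00278095, -0.003407  , -0.00018651,  0.0009504 ,
        0.00086349]), 'joint_efforts': array([ 9.32306648e-04, -4.32004774e+01, -2.44695836e+01,  7.18101743e-02,
        5.25977102e-02, -5.88704552e-05]), 'tool_pos': array([ 0.14647287, -0.50379202,  0.22611482]), 'orientation': array([ 9.90021831e-01,  1.40912458e-01,  5.60855311e-06, -6.72762451e-04]), 'contact_force': array([ 0.30417774,  0.60175247, -1.14124514]), 'ft_torque': array([-0.02445599, -0.03580861,  0.05799351]), 'gripper_force': 0.0, 'width': 0.09169210739917341}
[ 1.25874565 -0.37662476  1.063859  ] [-0.63564885  0.20324927 -0.74474175]
[-0.43273477  0.96822678  1.35975009] [ 0.51288175 -0.59087206 -0.62275398]
```

View pics/s0.png

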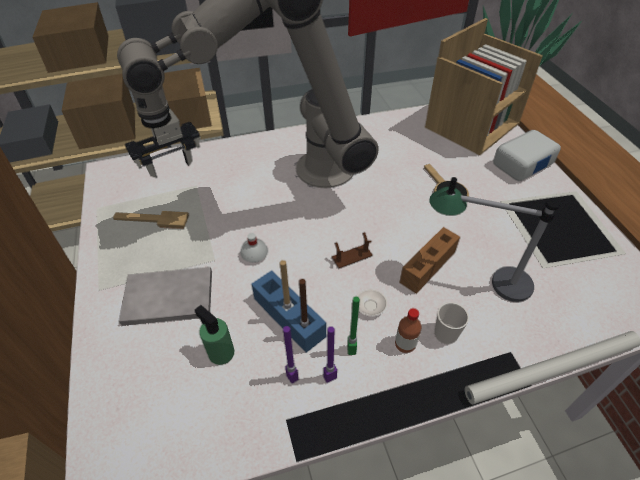

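View pics/d0.png

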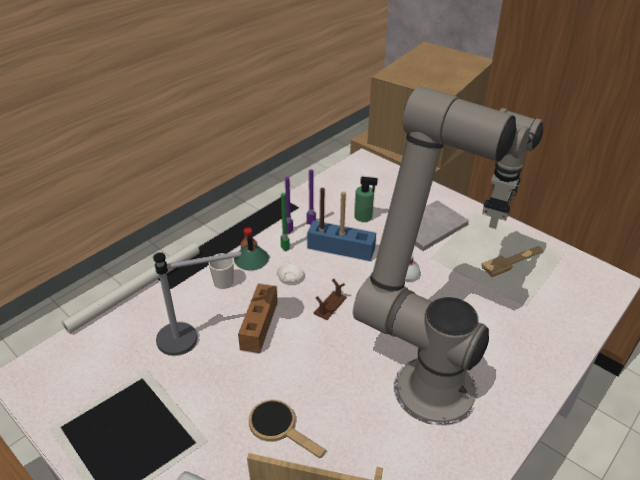

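```bash
python3 - <<'E'
import cv2
a=cv2.imread('pics/s0.png');b=cv2.imread('pics/d0.png')
cv2.imwrite('pics/c1.png',cv2.resize(a[160:360,240:500],None,fx=3,fy=3,interpolation=cv2.INTER_CUBIC))
cv2.imwrite('pics/c2.png',cv2.resize(b[170:370,150:400],None,fx=3,fy=3,interpolation=cv2.INTER_CUBIC))
E
```

```text
(no output)
```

View pics/c1.png

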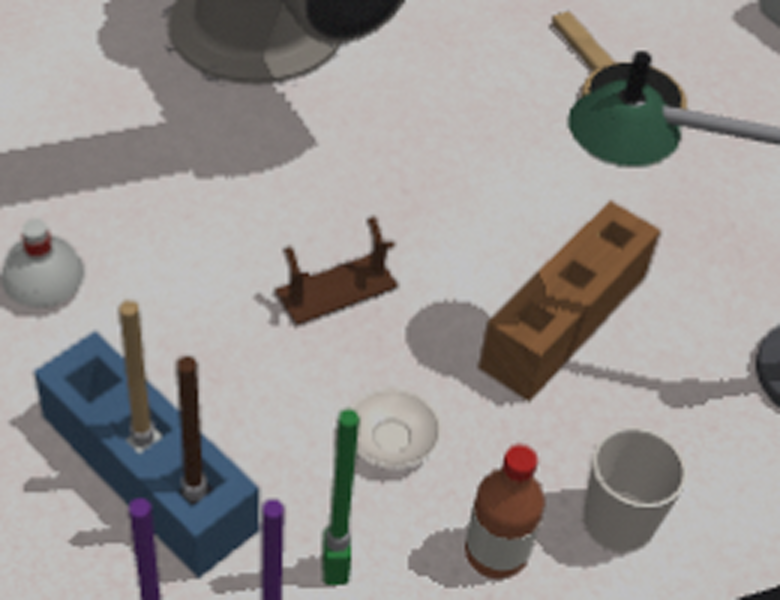

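View pics/c2.png

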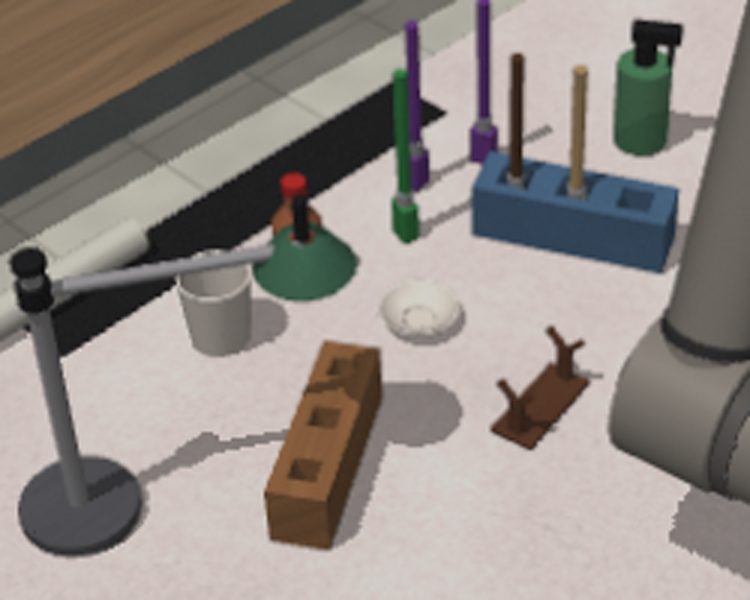

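```bash
cat > m.py <<'E'
from h import *
def S(u,v): return ('s0.png',(240+u/3,160+v/3))
def D(u,v): return ('d0.png',(150+u/3,170+v/3))
def both(n,a,b,z): print(n,tri(S(*a),D(*b)),atz(*S(*a),z),atz(*D(*b),z))
both('a',(129,308),(580,71),.236)
both('c',(187,364),(516,58),.236)
for i,(a,b) in enumerate([((617,235),(305,470)),((577,273),(324,417)),((535,317),(345,367))]): both('h%d'%i,a,b,.072)
both('peg',(641,57),(301,195),.346)
both('posttop',((548-240)*3,(211-160)*3),(28,257),.33)
both('postbase',((513-240)*3,(284-160)*3),(80,503),.012)
for a in [(37,373),(97,334),(258,489),(202,535)]: print('W',atz(*S(*a),.072))
for a in [(492,153),(678,188),(662,232),(474,205)]: print('W2',atz(*D(*a),.072))
for a in [(276,292),(380,258),(397,285),(296,323)]: print('R',atz(*S(*a),.008))
for a in [(492,430),(547,373),(588,384),(531,447)]: print('R2',atz(*D(*a),.008))
print('wells',atz(*S(93,379),.072),atz(*D(636,199),.072))
E
python3 m.py
```

```text
a [ 0.5788 -0.275   0.2319] [ 0.5819 -0.2758  0.236 ] [ 0.5752 -0.2701  0.236 ]
c [ 0.6447 -0.2456  0.2325] [ 0.6469 -0.2465  0.236 ] [ 0.6415 -0.2414  0.236 ]
h0 [0.491  0.223  0.0693] [0.4937 0.2221 0.072 ] [0.4884 0.2238 0.072 ]
h1 [0.5265 0.1632 0.071 ] [0.5273 0.1627 0.072 ] [0.5258 0.1637 0.072 ]
h2 [0.5631 0.1015 0.0702] [0.5653 0.1017 0.072 ] [0.5609 0.1016 0.072 ]
peg [0.5341 0.1634 0.346 ] [0.5346 0.1639 0.346 ] [0.5337 0.1629 0.346 ]
posttop [0.6728 0.3578 0.3148] [0.6831 0.3395 0.33  ] [0.6598 0.3689 0.33  ]
postbase [0.6632 0.3684 0.009 ] [0.6653 0.367  0.012 ] [0.6601 0.3692 0.012 ]
W [ 0.4975 -0.3515  0.072 ]
W [ 0.4694 -0.2907  0.072 ]
W [ 0.6687 -0.1971  0.072 ]
W [ 0.6975 -0.2533  0.072 ]
W2 [ 0.6901 -0.2567  0.072 ]
W2 [ 0.4925 -0.3522  0.072 ]
W2 [ 0.4578 -0.2795  0.072 ]
W2 [ 0.6408 -0.1736  0.072 ]
R [ 0.417  -0.1029  0.008 ]
R [0.404  0.0121 0.008 ]
R [0.4428 0.0161 0.008 ]
R [ 0.4603 -0.0958  0.008 ]
R2 [0.4348 0.0205 0.008 ]
R2 [ 0.4479 -0.0792  0.008 ]
R2 [ 0.4056 -0.0959  0.008 ]
R2 [0.39   0.0112 0.008 ]
wells [ 0.5181 -0.305   0.072 ] [ 0.515  -0.3045  0.072 ]
```

Two brushes are in the blue block: pale (end near s0 px 283,263) and dark brown (302,281). No red one is there. The lamp is over the rack with its peg at (454,179). The green and purple brushes are decoys. Moving to the peg first.

Call:
{"op": "send_rows", "data": {"series": [[[0,0,-1],[0,0,-0.093],1],[[0,0,-1],[0,0,-0.093],1],[[0,0,-1],[0,0,-0.093],1],[[0,0,-1],[0,0,-0.093],1],[[0,0,-1],[0,0,-0.093],1]]}}

```text
t: 0.72
tool_pos: [0.1465, -0.5039, 0.3773]
orientation: [0.873, 0.487, 0.0, -0.0]
contact_force: [0.9, -0.6, -0.0]
width: 0.0915
gripper_force: 0.0
```

Call:
{"op": "send_rows", "data": {"series": [[[1,-0.03,0],[0,0,0],1],[[1,-0.03,0],[0,0,0],1],[[1,-0.03,0],[0,0,0],1],[[1,-0.03,0],[0,0,0],1],[[1,-0.03,0],[0,0,0],1]]}}

```text
t: 1.35
tool_pos: [0.2224, -0.3734, 0.3764]
orientation: [0.874, 0.485, 0.0, -0.0]
contact_force: [-0.5, 0.3, -0.2]
width: 0.0921
gripper_force: 0.0
```

Call:
{"op": "send_rows", "data": {"series": [[[1,-0.03,0],[0,0,0],1],[[1,-0.03,0],[0,0,0],1],[[1,-0.03,0],[0,0,0],1],[[1,-0.03,0],[0,0,0],1],[[1,-0.03,0],[0,0,0],1]]}}

```text
t: 1.98
tool_pos: [0.2979, -0.2438, 0.3764]
orientation: [0.874, 0.485, -0.0, -0.0]
contact_force: [0.2, -0.3, 0.4]
width: 0.0916
gripper_force: 0.0
```

Call:
{"op": "send_rows", "data": {"series": [[[1,-0.03,0],[0,0,0],1],[[1,-0.03,0],[0,0,0],1],[[1,-0.03,0],[0,0,0],1],[[1,-0.03,0],[0,0,0],1],[[1,-0.03,0],[0,0,0],1]]}}

```text
t: 2.6
tool_pos: [0.3734, -0.1142, 0.3764]
orientation: [0.874, 0.485, -0.0, -0.0]
contact_force: [0.1, 0.6, 0.2]
width: 0.0918
gripper_force: 0.0
```

Call:
{"op": "send_rows", "data": {"series": [[[1,-0.03,0],[0,0,0],1],[[1,-0.03,0],[0,0,0],1],[[1,-0.03,0],[0,0,0],1],[[1,-0.03,0],[0,0,0],1],[[1,-0.03,0],[0,0,0],1]]}}

```text
t: 3.22
tool_pos: [0.449, 0.0154, 0.3764]
orientation: [0.874, 0.485, -0.0, -0.0]
contact_force: [0.3, -1.3, -0.1]
width: 0.0916
gripper_force: 0.0
```

Call:
{"op": "send_rows", "data": {"series": [[[1,-0.03,0],[0,0,0],1],[[1,-0.03,0],[0,0,0],1],[[1,-0.03,0],[0,0,0],1],[[1,-0.03,0],[0,0,0],1],[[0,0,0],[0,0,0],1]]}}

```text
t: 3.85
tool_pos: [0.5095, 0.1195, 0.3756]
orientation: [0.874, 0.486, -0.001, -0.0]
contact_force: [-0.1, 0.2, -0.0]
width: 0.0918
gripper_force: 0.0
```

Call:
{"op": "send_rows", "data": {"series": [[[1,-0.04,0],[0,0,0],1],[[0.68,-0.04,0],[0,0,0],1],[[0,0,0],[0,0,0],1],[[0,0,0.96],[0,0,0],1],[[0,0,0.96],[0,0,0],1]]}}

```text
t: 4.47
tool_pos: [0.5333, 0.161, 0.3187]
orientation: [0.875, 0.485, 0.0, 0.0]
contact_force: [-0.8, -0.6, -0.0]
width: 0.0915
gripper_force: 0.0
```

Call:
{"op": "send_rows", "data": {"series": [[[0,0,0],[0,0,0],-1],[[0,0,0],[0,0,0],-1],[[0,0,0],[0,0,0],-1],[[0,0,0],[0,0,0],-1],[[0,0,0],[0,0,0],-1]], "squeeze": 6}}

```text
t: 5.1
tool_pos: [0.5339, 0.1623, 0.3195]
orientation: [0.874, 0.485, 0.0, 0.0]
contact_force: [0.6, 0.5, 0.6]
width: 0.0461
gripper_force: 0.0
```

```bash
python3 - <<'E'
from h import *
print(state());s,d=snap('wrist','w0.png');print(d['tool_from_camera'])
E
```

```text
{'t': 5.1, 'joints': array([ 1.57810989e-01,  3.52837668e-01,  1.25460541e+00, -1.23605756e-04,
        1.53355066e+00,  7.15307061e-01]), 'joint_vel': array([ 0.00160005,  0.00378988,  0.00374473,  0.00063717, -0.00180061,
       -0.00042149]), 'joint_efforts': array([-3.21167079e-02, -4.58467805e+01, -2.65608251e+01,  8.25009844e-02,
       -2.44904176e-02, -7.99630943e-04]), 'tool_pos': array([0.53388613, 0.16228109, 0.31945829]), 'orientation': array([8.74373791e-01, 4.85252904e-01, 2.60312646e-04, 1.60398171e-04]), 'contact_force': array([0.6251922 , 0.49451101, 0.56206945]), 'ft_torque': array([-0.06300349, -0.06705194,  0.00302313]), 'gripper_force': 0.0, 'width': 0.04607961253699467}
[[-1.17701205e-04 -9.56003721e-01 -2.93354515e-01  7.93640904e-02]
 [ 9.99999957e-01 -3.34222598e-05 -2.92306377e-04  1.53816248e-05]
 [ 2.69641414e-04 -2.93354536e-01  9.56003684e-01 -1.56989855e-01]
 [ 0.00000000e+00  0.00000000e+00  0.00000000e+00  1.00000000e+00]]
```

Call:
{"op": "send_rows", "data": {"series": [[[0,0,0],[0,0,0],-1],[[0,0,0],[0,0,0],-1],[[0,0,0],[0,0,0],-1],[[0,0,0],[0,0,0],-1],[[0,0,0],[0,0,0],-1]], "squeeze": 4}}

```text
t: 5.78
tool_pos: [0.5337, 0.1623, 0.3191]
orientation: [0.874, 0.485, -0.0, 0.0]
contact_force: [-0.8, 0.4, -0.5]
width: 0.0147
gripper_force: 4.0
```

Call:
{"op": "send_rows", "data": {"series": [[[0.03,-0.5,0],[0,0,0.036],-1],[[0.05,-0.9,0],[0,0,0.072],-1],[[0.05,-0.9,0],[0,0,0.072],-1],[[0.05,-0.9,0],[0,0,0.072],-1],[[0,0,0],[0,0,0],-1]]}}

```text
t: 6.4
tool_pos: [0.4633, 0.229, 0.3191]
orientation: [0.952, 0.305, -0.0, -0.0]
contact_force: [-0.8, 0.5, -0.7]
width: 0.0146
gripper_force: 0.5
```

```bash
python3 - <<'E'
from h import *
s=state();p=s['tool_pos'][:2];c=np.array([.6632,.3684]);d=p-c;print(s['joints'],s['tool_pos'],np.linalg.norm(d),np.degrees(np.arctan2(d[1],d[0])))
E
```

```text
[3.10488736e-01 2.71718408e-01 1.37013746e+00 2.72269471e-04
 1.49997292e+00 1.26149799e+00] [0.46331491 0.22898951 0.31911295] 0.24369926626808555 -145.1060311500925
```

Call:
{"op": "send_rows", "data": {"series": [[[0.05,-0.9,0],[0,0,0.072],-1],[[0.05,-0.9,0],[0,0,0.072],-1],[[0.05,-0.9,0],[0,0,0.072],-1],[[0.03,-0.5,0],[0,0,0.04],-1],[[0,0,0],[0,0,0],-1]]}}

```text
t: 7.02
tool_pos: [0.4262, 0.3156, 0.3191]
orientation: [0.994, 0.109, 0.0, 0.0]
contact_force: [-0.5, -0.6, 1.4]
width: 0.0146
gripper_force: 4.0
```

Call:
{"op": "send_rows", "data": {"series": [[[0.02,-0.3,0],[0,0,0.024],-1],[[0.02,-0.3,0],[0,0,0.024],-1],[[0.02,-0.3,0],[0,0,0.024],-1],[[0,0,0],[0,0,0],-1],[[0,0,0],[0,0,0],-1]]}}

```text
t: 7.65
tool_pos: [0.4224, 0.3413, 0.319]
orientation: [0.999, 0.052, -0.001, 0.0]
contact_force: [-5.4, 0.3, 1.2]
width: 0.0146
gripper_force: 4.0
```

```bash
python3 - <<'E'
from h import *
s=state();p=s['tool_pos'][:2];c=np.array([.6632,.3684]);d=p-c;print(s['joints'],s['tool_pos'],s['contact_force'],s['ft_torque'],np.linalg.norm(d),np.degrees(np.arctan2(d[1],d[0])))
E
```

```text
[5.38072192e-01 3.25113218e-01 1.29593900e+00 6.02139240e-04
 1.52317026e+00 2.00428695e+00] [0.42241609 0.34129773 0.31899225] [-5.35997886  0.29774857  1.21707893] [0.07066961 0.93758343 0.01659563] 0.24230440450366744 -173.57790444284808
```

Call:
{"op": "send_rows", "data": {"series": [[[-0.08,-0.2,0],[0,0,0.016],-1],[[0,-0.2,0],[0,0,0.016],-1],[[0,0,0],[0,0,0],-1],[[0,0,0],[0,0,0],-1],[[0,0,0],[0,0,0],-1]]}}

```text
t: 8.28
tool_pos: [0.4213, 0.3518, 0.319]
orientation: [1.0, 0.025, 0.001, 0.002]
contact_force: [4.7, -8.3, -0.5]
width: 0.0229
gripper_force: 4.0
```

Call:
{"op": "send_rows", "data": {"series": [[[0,-0.15,0],[0,0,0.012],-1],[[0,-0.1,0],[0,0,0.008],-1],[[0,0,0],[0,0,0],-1],[[0,0,0],[0,0,0],-1],[[0,0,0],[0,0,0],-1]]}}

```text
t: 8.9
tool_pos: [0.4215, 0.3592, 0.319]
orientation: [1.0, 0.009, 0.002, 0.002]
contact_force: [5.7, -8.0, -1.3]
width: 0.0373
gripper_force: 4.0
```

Call:
{"op": "send_rows", "data": {"series": [[[0,-0.15,0],[0,0,0],-1],[[0,-0.1,0],[0,0,0],-1],[[0,0,0],[0,0,0],-1],[[0,0,0],[0,0,0],-1],[[0,0,0],[0,0,0],-1]]}}

```text
t: 9.52
tool_pos: [0.4213, 0.3667, 0.319]
orientation: [1.0, 0.009, 0.002, 0.002]
contact_force: [6.8, -7.7, -0.6]
width: 0.0528
gripper_force: 4.0
```

Call:
{"op": "send_rows", "data": {"series": [[[0,0,0],[0,0,0],1],[[0,0,0],[0,0,0],1],[[0,0.65,0],[0,0,0],1],[[0,0,0],[0,0,0],1],[[0,0,0],[0,0,0],1]]}}

```text
t: 10.15
tool_pos: [0.4195, 0.3493, 0.3193]
orientation: [1.0, 0.01, 0.0, -0.0]
contact_force: [-0.5, -0.7, 0.4]
width: 0.0914
gripper_force: 0.0
```

Call:
{"op": "send_rows", "data": {"series": [[[0,0,-1],[0,0,0],1],[[0,0,-1],[0,0,0],1],[[0,0,-1],[0,0,0],1],[[0,0,0],[0,0,0],1],[[0,0,0],[0,0,0],1]]}}

```text
t: 10.78
tool_pos: [0.4192, 0.3495, 0.4081]
orientation: [1.0, 0.01, -0.001, 0.0]
contact_force: [0.5, 0.6, -0.1]
width: 0.0918
gripper_force: 0.0
```

```bash
python3 - <<'E'
from h import *
from scipy.optimize import least_squares
s=state();print(s['joints'],s['tool_pos'],s['orientation'])
Q=[([-1.43399855,3.42661368e-01,1.52490804,1.27536880],[0.14647287,-0.50379202,0.22611482]),
([1.57810989e-01,3.52837668e-01,1.25460541,1.53355066],[0.53388613,0.16228109,0.31945829]),
([.310488736,2.71718408e-01,1.37013746,1.49997292],[0.46331491,0.22898951,0.31911295]),
(s['joints'][[0,1,2,4]],s['tool_pos'])]
def fk(p,q):
    h,L1,L2,L3,r0,o=p; a=q[1];b=a+q[2];c=b+q[3]
    r=r0+L1*np.sin(a)+L2*np.sin(b)+L3*np.sin(c); z=h+L1*np.cos(a)+L2*np.cos(b)+L3*np.cos(c)
    return np.array([r*np.cos(q[0])-o*np.sin(q[0]),r*np.sin(q[0])+o*np.cos(q[0]),z])
f=lambda p:np.concatenate([fk(p,q)-x for q,x in Q]+[1e-4*(p-p0)])
p0=np.array([.36,.4,.4,.25,0,.076])
r=least_squares(f,p0);print(r.x.round(4),r.fun.round(5))
snap('scene','s1.png');snap('side','d1.png')
E
```

```text
[5.54527866e-01 3.19759959e-01 1.06966506e+00 1.47490627e-05
 1.75357926e+00 2.10465430e+00] [0.41921617 0.34951459 0.40809492] [ 9.99946332e-01  1.03360928e-02 -6.07609378e-04  3.59213682e-04]
[0.3351 0.4577 0.3798 0.4301 0.0126 0.0764] [ 1.37e-03 -9.89e-03 -1.04e-03 -2.12e-03 -2.80e-04  1.19e-03  2.98e-03
  8.80e-04 -1.20e-04 -9.31e-03 -5.76e-03 -3.00e-05 -0.00e+00  1.00e-05
 -0.00e+00  2.00e-05  0.00e+00  0.00e+00]
```

View pics/s1.png

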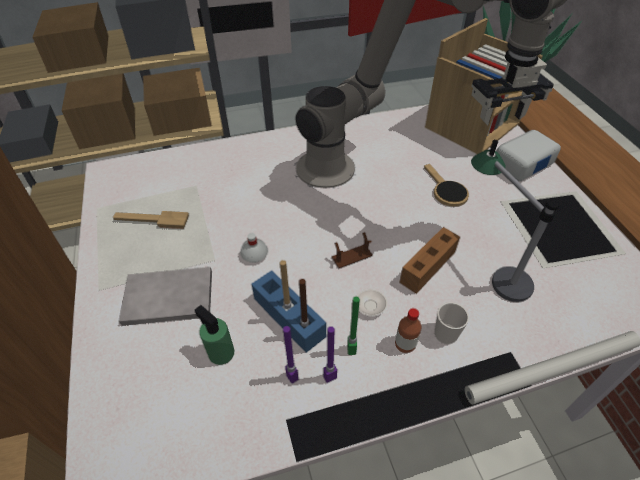

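```bash
python3 - <<'E'
from h import *
from scipy.optimize import least_squares
Q=[([-1.43399855,3.42661368e-01,1.52490804,1.27536880],[0.14647287,-0.50379202,0.22611482]),
([1.57810989e-01,3.52837668e-01,1.25460541,1.53355066],[0.53388613,0.16228109,0.31945829]),
([.310488736,2.71718408e-01,1.37013746,1.49997292],[0.46331491,0.22898951,0.31911295]),
([5.54527866e-01,3.19759959e-01,1.06966506e+00,1.75357926],[0.41921617,0.34951459,0.40809492])]
for q,x in Q: print(np.hypot(*x[:2])*np.sin(np.arctan2(x[1],x[0])-q[0]),np.hypot(*x[:2])*np.cos(np.arctan2(x[1],x[0])-q[0]))
def fk(p,q):
    hl,L1,L2,r0,e=p; a=q[1];b=a+q[2]
    return np.array([r0+L1*np.sin(a)+L2*np.sin(b)+e*np.cos(b),hl+L1*np.cos(a)+L2*np.cos(b)-e*np.sin(b)])
def f(p):
    o=[]
    for q,x in Q:
        A=np.arctan2(x[1],x[0])-q[0];r=np.hypot(*x[:2])*np.cos(A)
        o+=list(fk(p,q)-[r,x[2]])
    return np.concatenate([o,1e-5*(p-p0)])
p0=np.array([.1,.4,.4,0,0])
r=least_squares(f,p0,xtol=1e-14,ftol=1e-14,gtol=1e-14);print(r.x.round(4),(r.fun*1e3).round(2))
E
```

```text
0.07640160679101561 0.5190602041588898
0.0763607086146902 0.5527554560181449
0.07648638776430343 0.5111230125959081
0.07640461585997577 0.5404303659932763
[-9.550e-02  5.066e-01  3.797e-01 -4.000e-04  4.650e-02] [ 0.24 -0.03 -0.37 -0.   -0.13  0.    0.26  0.03 -0.    0.   -0.   -0.
  0.  ]
```

Call:
{"op": "send_rows", "data": {"series": [[[0,1,0],[0,0,0],1],[[0,1,0],[0,0,0],1],[[0,1,0],[0,0,0],1],[[0,1,0],[0,0,0],1],[[0,1,0],[0,0,0],1]]}}

```text
t: 11.5
tool_pos: [0.4221, 0.1985, 0.4082]
orientation: [1.0, 0.01, -0.001, 0.0]
contact_force: [-0.4, -1.2, 0.9]
width: 0.0915
gripper_force: 0.0
```

Call:
{"op": "send_rows", "data": {"series": [[[0,0,0],[0.1,-0.02,0],1],[[0,0,0],[0.1,-0.02,0],1],[[0,0,0],[0.1,-0.02,0],1],[[0,0,0],[0,0,0],1],[[0,0,0],[0,0,0],1]]}}

```text
t: 12.12
tool_pos: [0.4225, 0.1995, 0.4089]
orientation: [0.971, 0.01, -0.049, -0.232]
contact_force: [-0.7, 0.1, -0.3]
width: 0.0918
gripper_force: 0.0
```

```bash
python3 - <<'E'
from h import *
s=state();print(repr(s['joints']),repr(s['tool_pos']),repr(s['orientation']));print(Ro.from_quat(s['orientation']).as_matrix().round(3))
def S(u,v): return ('s0.png',(240+u/3,160+v/3))
def D(u,v): return ('d0.png',(150+u/3,170+v/3))
print('green',tri(S(347,416),D(400,74)),'pl',tri(S(141,508),D(484,2)),'pr',tri(S(273,508),D(412,24)))
print('dish',atz(*S(390,432),.01),'bottle',tri(S(520,462),D(293,185)),'cup',atz(*S(637,460),.09),'dab',tri(S(36,230),('d0.png',(409,260))))
E
```

```text
array([-0.04387973,  0.13933921,  1.39579159,  0.46649616,  1.72243938,
        1.55131515]) array([0.42247347, 0.19947819, 0.40889073]) array([ 0.97147682,  0.00976522, -0.04906929, -0.23179652])
[[ 0.995 -0.004 -0.1  ]
 [ 0.042 -0.892  0.449]
 [-0.091 -0.451 -0.888]]
green [ 0.7206 -0.1443  0.2273] pl [ 0.7518 -0.3083  0.2269] pr [ 0.7789 -0.2201  0.2278]
dish [ 0.6083 -0.0526  0.01  ] bottle [ 0.7466 -0.0045  0.1423] cup [0.7446 0.1121 0.09  ] dab [ 0.3276 -0.3185  0.0706]
```

```bash
cat > kin.py <<'E'
from h import *
from scipy.optimize import least_squares
Ry=lambda a:Ro.from_euler('y',a).as_matrix(); Rz=lambda a:Ro.from_euler('z',a).as_matrix()
def fk(p,q,full=False):
    h,L1,L2,L3,r0,e,ob,ow=p
    R=Rz(q[0]);sh=R@[r0,ob,h];R=R@Ry(q[1]);el=sh+R@[0,0,L1];R=R@Ry(q[2]);x=el+R@[e,0,L2];w=x
    R=R@Rz(q[3]);R=R@Ry(q[4]);x=x+R@[0,ow,L3];R=R@Rz(q[5]+np.pi/2)
    return (x,R,el,w) if full else (x,R)
LO=np.array([-2.53,-.77,.04,-1,.28,-3.11]);HI=np.array([2.53,2.02,2.7,4.14,2.66,3.11])
def fit(Q):
    p0=np.array([.3,.507,.38,.4,0,.0465,.07,0])
    f=lambda p:np.concatenate([fk(p,q)[0]-x for q,x in Q]+[1e-4*(p-p0)])
    r=least_squares(f,p0);return r.x,(r.fun[:3*len(Q)]*1e3).round(2)
def ik(p,X,R,q0,free=False):
    def f(q):
        x,M=fk(p,q);return np.concatenate([(x-X)*10,Ro.from_matrix(M.T@R).as_rotvec()])
    r=least_squares(f,np.clip(q0,LO+.02,HI-.02),bounds=(LO,HI));return r.x,np.abs(r.fun).max()
E
cat > data.py <<'E'
Q=[([-1.43399855,.342661368,1.52490804,0,1.27536880,-.146],[0.14647287,-0.50379202,0.22611482]),
([.157810989,.352837668,1.25460541,0,1.53355066,.7153],[0.53388613,0.16228109,0.31945829]),
([.310488736,.271718408,1.37013746,0,1.49997292,1.2615],[0.46331491,0.22898951,0.31911295]),
([.554527866,.319759959,1.06966506,0,1.75357926,2.1047],[0.41921617,0.34951459,0.40809492]),
([-0.04387973,0.13933921,1.39579159,0.46649616,1.72243938,1.55131515],[0.42247347,0.19947819,0.40889073])]
E
python3 - <<'E'
from kin import *; from data import Q
p,e=fit(Q);print(p.round(4),e);x,R=fk(p,Q[-1][0]);print(R.round(3));np.save('p.npy',p)
E
```

```text
[ 0.2229  0.5062  0.3796  0.3181 -0.      0.0465  0.0764  0.    ] [ 0.01  0.   -0.   -0.01  0.05 -0.    0.02 -0.07  0.   -0.    0.01 -0.
  0.    0.    0.  ]
[[ 0.995 -0.004 -0.1  ]
 [ 0.042 -0.892  0.449]
 [-0.091 -0.451 -0.888]]
```

```bash
cat > scan.py <<'E'
from kin import *
p=np.load('p.npy'); rng=np.random.default_rng(0)
def pose(g,th,s,tilt=0):
    z=np.array([np.cos(th)*np.cos(tilt),np.sin(th)*np.cos(tilt),-np.sin(tilt)]); 
    y=np.cross([0,0,1],z)*s; y/=np.linalg.norm(y); x=np.cross(y,z)
    return np.array(g)+.019*z, np.c_[x,y,z]
seeds=[np.array([j1,j2,j3,j4,j5,j6]) for j1 in(-.6,.3) for j2,j3 in((.3,2.2),(1.2,2.3)) for j4 in(.5,1.6,2.8) for j5 in(.8,1.8) for j6 in(-1.6,1.6)]
def best(g,th,s):
    X,R=pose(g,th,s);out=[]
    for q0 in seeds:
        q,e=ik(p,X,R,q0)
        if e<2e-3 and not any(np.abs(q-o).max()<.05 for o in out): out.append(q)
    return out
if __name__=='__main__':
    T={'a':(.5785,-.2745,.12),'c':(.6445,-.2455,.12),'h0':(.491,.223,.122),'h1':(.5265,.163,.122),'h2':(.563,.1015,.122)}
    for n,g in T.items():
        for th in range(-90,100,15):
            for s in(1,-1):
                for q in best(g,np.radians(th),s):
                    x,R,el,w=fk(p,q,True); print(n,th,s,q.round(2),'el',el.round(2),'w',w.round(2),'mar',np.minimum(q-LO,HI-q).min().round(2))
E
time python3 scan.py
```

```text
a -60 1 [-0.22  0.99  2.03  3.98  1.49  1.48] el [ 0.43 -0.02  0.5 ] w [ 0.43 -0.02  0.12] mar 0.16
a -60 -1 [-0.22  0.99  2.03  3.98  1.49 -1.66] el [ 0.43 -0.02  0.5 ] w [ 0.43 -0.02  0.12] mar 0.16
a -45 1 [-0.38  1.    2.18  3.55  1.61  1.59] el [ 0.42 -0.09  0.5 ] w [ 0.37 -0.06  0.12] mar 0.52
a -45 -1 [-0.38  1.    2.18  3.55  1.61 -1.56] el [ 0.42 -0.09  0.5 ] w [ 0.37 -0.06  0.12] mar 0.52
a -30 1 [-0.6   1.01  2.26  3.07  1.7   1.56] el [ 0.4  -0.18  0.49] w [ 0.32 -0.12  0.12] mar 0.44
a -30 -1 [-0.6   1.01  2.26  3.07  1.7  -1.58] el [ 0.4  -0.18  0.49] w [ 0.32 -0.12  0.12] mar 0.44
a -15 1 [-0.82  1.01  2.24  2.58  1.66  1.51] el [ 0.35 -0.26  0.49] w [ 0.29 -0.2   0.12] mar 0.46
a -15 -1 [-0.82  1.01  2.24  2.58  1.66 -1.63] el [ 0.35 -0.26  0.49] w [ 0.29 -0.2   0.12] mar 0.46
a 0 1 [-0.97  0.99  2.13  2.17  1.56  1.59] el [ 0.3  -0.31  0.5 ] w [ 0.28 -0.27  0.12] mar 0.57
a 0 -1 [-0.97  0.99  2.13  2.17  1.56 -1.55] el [ 0.3  -0.31  0.5 ] w [ 0.28 -0.27  0.12] mar 0.57
a 15 1 [-1.05  0.99  1.96  1.82  1.52  1.76] el [ 0.28 -0.33  0.5 ] w [ 0.29 -0.35  0.12] mar 0.74

[... 7081 characters left out ...]
2] el [ 0.41 -0.14  0.5 ] w [ 0.35 -0.11  0.12] mar 0.51
h2 60 1 [-0.54  0.98  2.    1.56  1.57  1.73] el [ 0.4  -0.15  0.5 ] w [ 0.41 -0.16  0.12] mar 0.7
h2 60 -1 [-0.54  0.98  2.    1.56  1.57 -1.41] el [ 0.4  -0.15  0.5 ] w [ 0.41 -0.16  0.12] mar 0.7
h2 75 1 [-0.52  1.    1.78  1.33  1.66  1.91] el [ 0.41 -0.14  0.49] w [ 0.49 -0.19  0.12] mar 0.92
h2 75 -1 [-0.52  1.    1.78  1.33  1.66 -1.23] el [ 0.41 -0.14  0.49] w [ 0.49 -0.19  0.12] mar 0.92
h2 90 1 [-0.47  1.05  1.56  1.16  1.8   2.05] el [ 0.43 -0.13  0.47] w [ 0.56 -0.2   0.12] mar 0.86
h2 90 -1 [-0.47  1.05  1.56  1.16  1.8  -1.09] el [ 0.43 -0.13  0.47] w [ 0.56 -0.2   0.12] mar 0.86
real	1m24.906s
user	1m25.428s
sys	0m0.036s
```

```bash
cat > plan.py <<'E'
from scan import *
def rows(q0,q1,n,pr=True,rnd=2):
    x,R=fk(p,q0);out=[];mz=9
    for k in range(1,n+1):
        u=k/n; q=q0+(q1-q0)*u
        X,M,el,w=fk(p,q,True)
        d=(R.T@(X-x)/.03).round(rnd); t=(Ro.from_matrix(R.T@M).as_rotvec()/(np.pi/2)).round(rnd)
        # integrate commanded rounded pose so errors do not pile up
        x=x+R@(d*.03);R=R@Ro.from_rotvec(t*np.pi/2).as_matrix();out.append((d,t))
        if pr: print([list(map(float,d)),list(map(float,t))],'|',X.round(3),'w',w.round(2))
    return out,x,R
def solve(g,th,s,q0):
    X,R=pose(g,np.radians(th),s);q,e=ik(p,X,R,q0);print('ik',q.round(3),'err',round(e,4));return q
def here(): return np.array(state()['joints'])
def delta(X,R=None):
    "tool-frame shift and turn in units from the measured pose"
    s=state();M=Ro.from_quat(s['orientation']).as_matrix()
    print('shift',(M.T@(np.array(X)-s['tool_pos'])/.03).round(2),'turn',None if R is None else (Ro.from_matrix(M.T@R).as_rotvec()/(np.pi/2)).round(3))
E
python3 - <<'E'
from plan import *
d=np.array([np.cos(np.radians(-30)),np.sin(np.radians(-30)),0])
g=np.array([.5785,-.2745,.27])-.11*d
q1=solve(g,-30,1,np.array([-.6,.8,2.2,3.07,1.7,1.56]))
rows(here(),q1,20)
E
```

```text
ik [-0.634  0.57   2.584  3.031  1.583  1.569] err 0.0
[[-0.09, -0.57, 0.61], [0.09, -0.03, 0.03]] | [0.418 0.223 0.401] w [0.46 0.04 0.66]
[[-0.01, -0.51, 0.47], [0.09, -0.02, 0.04]] | [0.417 0.243 0.398] w [0.47 0.03 0.63]
[[0.06, -0.48, 0.32], [0.09, -0.02, 0.03]] | [0.419 0.261 0.4  ] w [0.47 0.01 0.6 ]
[[0.16, -0.47, 0.17], [0.09, -0.01, 0.05]] | [0.426 0.273 0.406] w [0.47 0.   0.56]
[[0.23, -0.49, 0.02], [0.09, -0.01, 0.04]] | [0.437 0.281 0.415] w [ 0.47 -0.01  0.53]
[[0.32, -0.51, -0.13], [0.1, 0.01, 0.04]] | [0.452 0.283 0.426] w [ 0.46 -0.03  0.5 ]
[[0.42, -0.55, -0.25], [0.09, 0.0, 0.05]] | [0.471 0.278 0.436] w [ 0.45 -0.04  0.48]
[[0.49, -0.62, -0.4], [0.1, 0.02, 0.04]] | [0.493 0.266 0.446] w [ 0.44 -0.05  0.45]
[[0.58, -0.69, -0.5], [0.1, 0.02, 0.05]] | [0.516 0.247 0.453] w [ 0.43 -0.06  0.42]
[[0.65, -0.78, -0.59], [0.1, 0.02, 0.04]] | [0.54  0.222 0.457] w [ 0.42 -0.07  0.4 ]
[[0.71, -0.88, -0.69], [0.09, 0.03, 0.04]] | [0.562 0.189 0.458] w [ 0.4  -0.07  0.38]
[[0.77, -0.97, -0.76], [0.1, 0.04, 0.03]] | [0.582 0.15  0.453] w [ 0.38 -0.08  0.36]
[[0.85, -1.06, -0.82], [0.1, 0.04, 0.04]] | [0.598 0.107 0.444] w [ 0.37 -0.08  0.34]
[[0.88, -1.17, -0.85], [0.1, 0.04, 0.03]] | [0.608 0.059 0.429] w [ 0.35 -0.08  0.32]
[[0.92, -1.27, -0.89], [0.1, 0.05, 0.03]] | [0.612 0.008 0.41 ] w [ 0.33 -0.09  0.31]
[[0.95, -1.38, -0.89], [0.1, 0.04, 0.02]] | [ 0.607 -0.043  0.387] w [ 0.31 -0.09  0.3 ]
[[0.96, -1.46, -0.91], [0.1, 0.06, 0.02]] | [ 0.594 -0.094  0.36 ] w [ 0.28 -0.08  0.29]
[[0.99, -1.55, -0.89], [0.1, 0.05, 0.02]] | [ 0.571 -0.143  0.331] w [ 0.26 -0.08  0.28]
[[0.97, -1.64, -0.88], [0.1, 0.05, 0.01]] | [ 0.54  -0.189  0.3  ] w [ 0.24 -0.08  0.27]
[[0.97, -1.72, -0.87], [0.1, 0.06, 0.01]] | [ 0.5   -0.229  0.27 ] w [ 0.22 -0.07  0.27]
```

```bash
python3 - <<'E'
from plan import *
q1=solve([.48,-.04,.36],-30,1,np.array([-.5,.6,2.2,3.07,1.7,1.56]))
o,x,R=rows(here(),q1,20);print(x,R.round(3))
E
```

```text
ik [0.145 0.203 2.463 3.868 1.203 1.261] err 0.0
[[-0.23, -1.62, 0.55], [0.11, -0.01, -0.01]] | [0.414 0.25  0.417] w [0.45 0.06 0.67]
[[-0.18, -1.5, 0.51], [0.11, -0.01, -0.0]] | [0.407 0.295 0.432] w [0.45 0.07 0.65]
[[-0.12, -1.4, 0.45], [0.11, -0.01, 0.0]] | [0.403 0.333 0.454] w [0.45 0.07 0.63]
[[-0.02, -1.29, 0.36], [0.11, 0.0, 0.02]] | [0.403 0.364 0.48 ] w [0.44 0.07 0.61]
[[0.05, -1.2, 0.28], [0.11, 0.01, 0.02]] | [0.407 0.386 0.509] w [0.43 0.08 0.59]
[[0.15, -1.1, 0.16], [0.1, 0.02, 0.02]] | [0.416 0.399 0.539] w [0.43 0.08 0.56]
[[0.27, -1.02, 0.05], [0.11, 0.02, 0.03]] | [0.43  0.403 0.568] w [0.42 0.09 0.55]
[[0.37, -0.97, -0.08], [0.1, 0.03, 0.03]] | [0.448 0.398 0.593] w [0.41 0.09 0.53]
[[0.5, -0.91, -0.2], [0.1, 0.04, 0.04]] | [0.469 0.385 0.612] w [0.4  0.09 0.51]
[[0.62, -0.9, -0.32], [0.09, 0.04, 0.03]] | [0.492 0.363 0.626] w [0.39 0.1  0.49]
[[0.75, -0.88, -0.46], [0.09, 0.05, 0.03]] | [0.515 0.335 0.631] w [0.37 0.1  0.47]
[[0.88, -0.89, -0.57], [0.09, 0.06, 0.04]] | [0.538 0.301 0.629] w [0.36 0.1  0.46]
[[0.99, -0.93, -0.67], [0.09, 0.06, 0.03]] | [0.558 0.261 0.617] w [0.34 0.1  0.44]
[[1.1, -1.0, -0.75], [0.09, 0.07, 0.03]] | [0.573 0.218 0.597] w [0.33 0.11 0.43]
[[1.2, -1.08, -0.81], [0.08, 0.07, 0.02]] | [0.582 0.172 0.569] w [0.31 0.11 0.41]
[[1.3, -1.16, -0.87], [0.09, 0.08, 0.02]] | [0.583 0.125 0.535] w [0.3  0.11 0.4 ]
[[1.38, -1.27, -0.86], [0.08, 0.08, 0.02]] | [0.576 0.079 0.495] w [0.28 0.11 0.39]
[[1.44, -1.38, -0.85], [0.08, 0.07, 0.02]] | [0.559 0.033 0.451] w [0.26 0.11 0.38]
[[1.45, -1.52, -0.85], [0.09, 0.08, 0.01]] | [ 0.533 -0.01   0.406] w [0.24 0.11 0.37]
[[1.47, -1.66, -0.78], [0.08, 0.08, 0.01]] | [ 0.496 -0.05   0.36 ] w [0.22 0.11 0.36]
[ 0.49645768 -0.04958157  0.35997923] [[-0.004  0.497  0.868]
 [ 0.008  0.868 -0.497]
 [-1.     0.005 -0.007]]
```

```bash
python3 - <<'E'
from plan import *
d=np.array([np.cos(np.radians(-30)),np.sin(np.radians(-30)),0])
g=np.array([.5785,-.2745,.27])-.11*d
q1=solve(g,-30,1,np.array([-.6,.8,2.2,3.07,1.7,1.56]));q0=here();qm=q0+(q1-q0)*.55
rows(q0,qm,10);rows(qm,q1,15)
E
```

```text
ik [-0.634  0.57   2.584  3.031  1.583  1.569] err 0.0
[[-0.09, -0.62, 0.66], [0.1, -0.03, 0.03]] | [0.418 0.225 0.4  ] w [0.46 0.04 0.66]
[[-0.0, -0.56, 0.49], [0.1, -0.03, 0.04]] | [0.417 0.247 0.398] w [0.47 0.03 0.62]
[[0.1, -0.53, 0.31], [0.1, -0.01, 0.05]] | [0.421 0.265 0.402] w [0.47 0.01 0.59]
[[0.2, -0.52, 0.13], [0.1, -0.01, 0.04]] | [0.43  0.277 0.41 ] w [ 0.47 -0.    0.55]
[[0.31, -0.54, -0.05], [0.1, -0.0, 0.05]] | [0.444 0.283 0.42 ] w [ 0.46 -0.02  0.52]
[[0.41, -0.58, -0.23], [0.11, 0.0, 0.05]] | [0.463 0.281 0.432] w [ 0.46 -0.03  0.49]
[[0.52, -0.65, -0.38], [0.1, 0.02, 0.05]] | [0.486 0.271 0.443] w [ 0.45 -0.04  0.46]
[[0.61, -0.73, -0.52], [0.11, 0.02, 0.05]] | [0.511 0.252 0.452] w [ 0.43 -0.06  0.43]
[[0.71, -0.84, -0.65], [0.1, 0.02, 0.05]] | [0.538 0.224 0.457] w [ 0.42 -0.07  0.4 ]
[[0.77, -0.94, -0.77], [0.11, 0.03, 0.04]] | [0.562 0.189 0.458] w [ 0.4  -0.07  0.38]
[[0.46, -0.59, -0.43], [0.06, 0.02, 0.02]] | [0.575 0.166 0.455] w [ 0.39 -0.08  0.36]
[[0.48, -0.62, -0.44], [0.06, 0.02, 0.02]] | [0.586 0.142 0.452] w [ 0.38 -0.08  0.35]
[[0.5, -0.66, -0.46
[... 430 characters left out ...]
 -0.5], [0.06, 0.03, 0.01]] | [ 0.609 -0.033  0.392] w [ 0.31 -0.09  0.3 ]
[[0.57, -0.89, -0.51], [0.06, 0.03, 0.01]] | [ 0.603 -0.064  0.376] w [ 0.3  -0.08  0.29]
[[0.58, -0.91, -0.5], [0.06, 0.04, 0.01]] | [ 0.594 -0.094  0.36 ] w [ 0.28 -0.08  0.29]
[[0.59, -0.94, -0.49], [0.06, 0.03, 0.01]] | [ 0.582 -0.124  0.342] w [ 0.27 -0.08  0.28]
[[0.6, -0.98, -0.49], [0.06, 0.03, 0.01]] | [ 0.566 -0.153  0.325] w [ 0.26 -0.08  0.28]
[[0.59, -1.0, -0.48], [0.06, 0.03, 0.01]] | [ 0.547 -0.18   0.306] w [ 0.25 -0.08  0.27]
[[0.59, -1.04, -0.48], [0.06, 0.04, 0.0]] | [ 0.525 -0.205  0.288] w [ 0.24 -0.07  0.27]
[[0.59, -1.05, -0.46], [0.06, 0.03, 0.01]] | [ 0.5   -0.229  0.27 ] w [ 0.22 -0.07  0.27]
```

Call:
{"op": "send_rows", "data": {"series": [[[-0.09,-0.62,0.66],[0.1,-0.03,0.03],0.3],[[0,-0.56,0.49],[0.1,-0.03,0.04],0.3],[[0.1,-0.53,0.31],[0.1,-0.01,0.05],0.3],[[0.2,-0.52,0.13],[0.1,-0.01,0.04],0.3],[[0.31,-0.54,-0.05],[0.1,0,0.05],0.3]]}}

```text
t: 12.75
tool_pos: [0.4438, 0.2844, 0.4208]
orientation: [0.793, -0.159, -0.153, -0.568]
contact_force: [-1.4, 0.1, 0.3]
width: 0.0597
gripper_force: 0.0
```

Call:
{"op": "send_rows", "data": {"series": [[[0.41,-0.58,-0.23],[0.11,0,0.05],0.3],[[0.52,-0.65,-0.38],[0.1,0.02,0.05],0.3],[[0.61,-0.73,-0.52],[0.11,0.02,0.05],0.3],[[0.71,-0.84,-0.65],[0.1,0.02,0.05],0.3],[[0.77,-0.94,-0.77],[0.11,0.03,0.04],0.3]]}}

```text
t: 13.38
tool_pos: [0.5628, 0.1904, 0.4585]
orientation: [-0.469, 0.391, 0.125, 0.782]
contact_force: [-0.1, 0.9, 1.2]
width: 0.0595
gripper_force: 0.0
```

Call:
{"op": "send_rows", "data": {"series": [[[0.46,-0.59,-0.43],[0.06,0.02,0.02],0.3],[[0.48,-0.62,-0.44],[0.06,0.02,0.02],0.3],[[0.5,-0.66,-0.46],[0.06,0.03,0.02],0.3],[[0.52,-0.7,-0.48],[0.06,0.02,0.02],0.3],[[0.54,-0.74,-0.48],[0.06,0.03,0.02],0.3]]}}

```text
t: 14.0
tool_pos: [0.6108, 0.0614, 0.4305]
orientation: [-0.252, 0.516, 0.048, 0.817]
contact_force: [0.3, 0.6, -0.6]
width: 0.0597
gripper_force: 0.0
```

Call:
{"op": "send_rows", "data": {"series": [[[0.55,-0.78,-0.49],[0.06,0.03,0.02],0.3],[[0.56,-0.81,-0.5],[0.06,0.02,0.02],0.3],[[0.56,-0.85,-0.5],[0.06,0.03,0.01],0.3],[[0.57,-0.89,-0.51],[0.06,0.03,0.01],0.3],[[0.58,-0.91,-0.5],[0.06,0.04,0.01],0.3]]}}

```text
t: 14.62
tool_pos: [0.5992, -0.0923, 0.3614]
orientation: [-0.031, 0.62, -0.056, 0.782]
contact_force: [0.4, 0.3, 0.7]
width: 0.0599
gripper_force: 0.0
```

Call:
{"op": "send_rows", "data": {"series": [[[0.59,-0.94,-0.49],[0.06,0.03,0.01],0.3],[[0.6,-0.98,-0.49],[0.06,0.03,0.01],0.3],[[0.59,-1,-0.48],[0.06,0.03,0.01],0.3],[[0.59,-1,-0.48],[0.06,0.04,0],0.3],[[0.59,-1,-0.46],[0.06,0.03,0.01],0.3]]}}

```text
t: 15.25
tool_pos: [0.5086, -0.2265, 0.2725]
orientation: [0.179, 0.683, -0.178, 0.686]
contact_force: [-0.0, 1.1, -0.2]
width: 0.0598
gripper_force: 0.0
```

```bash
python3 - <<'E'
from plan import *
s=state();print(s['joints'].round(3))
X,R=pose(np.array([.5785,-.2745,.27])-.11*np.array([.866,-.5,0]),np.radians(-30),1)
delta(X,R)
snap('scene','s2.png');snap('side','d2.png')
a=cv2.imread('pics/s2.png')[200:380,230:390];b=cv2.imread('pics/d2.png')[160:280,270:430]
a=cv2.resize(a,(520,585),interpolation=2);b=cv2.resize(b,(280,210),interpolation=2)
c=np.zeros((585,800,3),np.uint8);c[:,:520]=a;c[:210,520:]=b;cv2.imwrite('pics/c3.png',c)
E
```

```text
[-0.622  0.562  2.564  3.029  1.559  1.575]
shift [ 0.08 -0.22 -0.22] turn [ 0.009  0.003 -0.002]
```

View pics/c3.png

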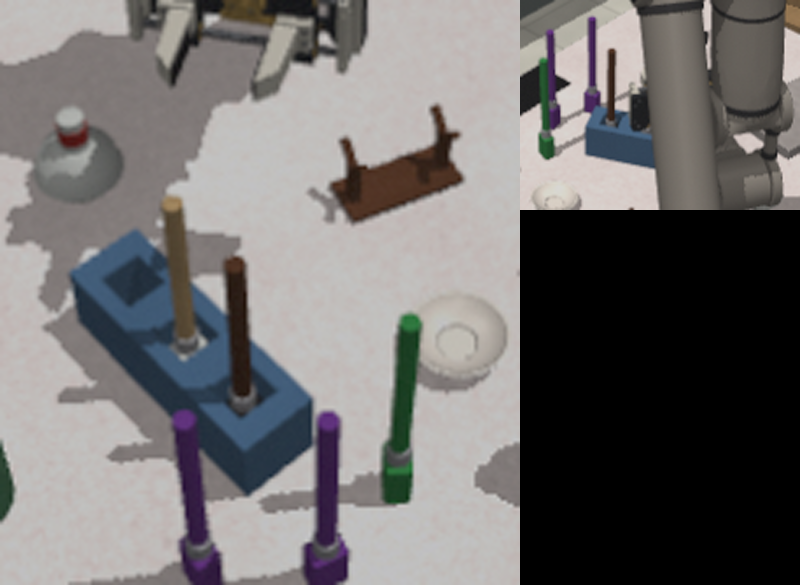

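```bash
python3 - <<'E'
from plan import *
f=lambda u,v,z:print(atz('s2.png',(230+u/3.25,200+v/3.25),z))
f(173,203,.236);f(187,343,.08);f(235,264,.236);f(243,398,.08)
# camera consistency: project tool tip
print(state()['tool_pos'])
E
```

```text
[ 0.5814 -0.2751  0.236 ]
[ 0.5957 -0.2779  0.08  ]
[ 0.6466 -0.2465  0.236 ]
[ 0.6569 -0.2487  0.08  ]
[ 0.50831981 -0.22634114  0.27165541]
```

Call:
{"op": "send_rows", "data": {"series": [[[0.08,-0.22,-0.22],[0.009,0.003,-0.002],0.3],[[0.98,0.06,0],[0,0,0],0.3],[[1,0,0],[0,0,0],0.3],[[1,0,0],[0,0,0],0.3],[[1,0,0],[0,0,0],0.3]]}}

```text
t: 15.98
tool_pos: [0.5002, -0.2281, 0.1497]
orientation: [0.183, 0.683, -0.183, 0.683]
contact_force: [-0.0, -0.2, -0.2]
width: 0.0594
gripper_force: 0.0
```

Call:
{"op": "send_rows", "data": {"series": [[[1,0,0],[0,0,0],0.3],[[0,0,0],[0,0,0],0.3],[[0,0,0.8],[0,0,0],0.3],[[0,0,0.8],[0,0,0],0.3],[[0,0,0],[0,0,0],0.3]]}}

```text
t: 16.6
tool_pos: [0.5421, -0.2529, 0.1237]
orientation: [0.182, 0.681, -0.184, 0.685]
contact_force: [-0.9, 0.3, -0.1]
width: 0.0596
gripper_force: 0.0
```

```bash
python3 - <<'E'
from plan import *
X,R=pose([.584,-.2755,.12],np.radians(-30),1)
print(state()['tool_pos'],state()['contact_force']);delta(X,R)
snap('wrist','w1.png')
E
```

```text
[ 0.54209134 -0.25289388  0.12366336] [-0.92242669  0.33449274 -0.13774062]
shift [0.13 0.05 2.22] turn [-0.     0.004  0.001]
```

View pics/w1.png

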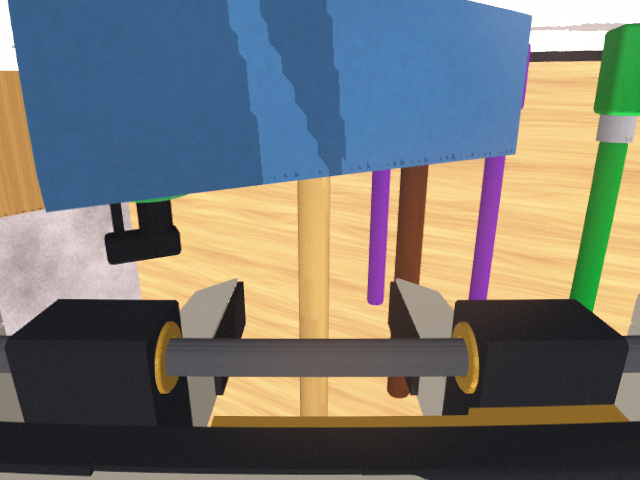

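Call:
{"op": "send_rows", "data": {"series": [[[0.13,0.05,0.74],[0,0.004,0],0.3],[[0,0,0.74],[0,0,0],0.3],[[0,0,0.74],[0,0,0],0.3],[[0,0,0],[0,0,0],0.3],[[0,0,0],[0,0,0],-1]], "squeeze": 30}}

```text
t: 17.27
tool_pos: [0.5984, -0.2843, 0.1158]
orientation: [0.184, 0.686, -0.183, 0.68]
contact_force: [0.1, -0.5, 0.1]
width: 0.054
gripper_force: 0.0
```

Call:
{"op": "send_rows", "data": {"series": [[[0,0,0],[0,0,0],-1],[[0,0,0],[0,0,0],-1],[[0,0,0],[0,0,0],-1],[[0,0,0],[0,0,0],-1],[[0,0,0],[0,0,0],-1]]}}

```text
t: 17.9
tool_pos: [0.5993, -0.285, 0.1158]
orientation: [0.184, 0.686, -0.183, 0.68]
contact_force: [-1.0, -0.6, -0.6]
width: 0.0152
gripper_force: 29.9
```

Call:
{"op": "send_rows", "data": {"series": [[[0,0,0],[0,0,0],-1],[[0,0,0],[0,0,0],-1],[[-0.5,0,0],[0,0,0],-1],[[-0.5,0,0],[0,0,0],-1],[[-1,0,0],[0,0,0],-1]]}}

```text
t: 18.52
tool_pos: [0.5996, -0.2852, 0.1753]
orientation: [0.184, 0.686, -0.183, 0.679]
contact_force: [0.6, 0.9, -0.8]
width: 0.0153
gripper_force: 29.9
```

Call:
{"op": "send_rows", "data": {"series": [[[-1,0,0],[0,0,0],-1],[[-1,0,0],[0,0,0],-1],[[-1,0,0],[0,0,0],-1],[[-1,0,0],[0,0,0],-1],[[0,0,0],[0,0,0],-1]]}}

```text
t: 19.15
tool_pos: [0.6005, -0.2853, 0.299]
orientation: [0.183, 0.684, -0.184, 0.682]
contact_force: [-0.6, 0.3, -0.8]
width: 0.0149
gripper_force: 29.9
```

```bash
python3 - <<'E'
from plan import *
s=state();print(s['joints'].round(3),s['tool_pos'])
snap('scene','s3.png');snap('wrist','w3.png')
a=cv2.imread('pics/s3.png')[170:380,230:430];b=cv2.imread('pics/w3.png')
c=np.zeros((525,800,3),np.uint8);c[:,:500]=cv2.resize(a,(500,525),interpolation=2);c[:225,500:]=cv2.resize(b,(300,225));cv2.imwrite('pics/c4.png',c)
# lateral alignment along tool y of target (h2) path planning
q0=s['joints']
q1=solve([.45,.10,.26],0,-1,np.array([.1,.8,2.4,3.2,1.9,-1.5]))
print(fk(p,q0)[0])
E
```

```text
[-0.59   0.494  2.26   3.072  1.181  1.595] [ 0.60053604 -0.28534711  0.2989971 ]
ik [ 0.272  0.627  2.7    3.482  1.722 -1.51 ] err 0.0645
[ 0.60051475 -0.28533274  0.29896817]
```

View pics/c4.png

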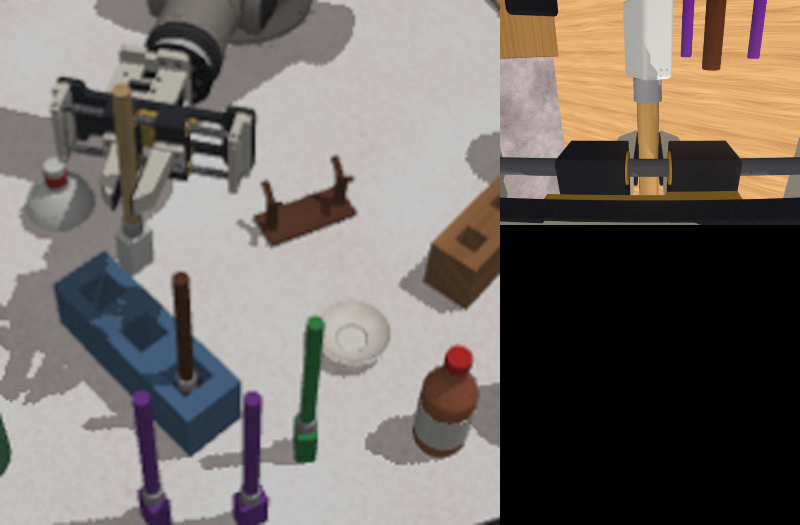

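```bash
python3 - <<'E'
from plan import *
q0=here()
q1=solve([.563,.1015,.26],0,-1,np.array([.1,.8,2.3,3.2,1.7,-1.5]))
rows(q0,q1,25)
E
```

```text
ik [ 0.094  0.594  2.455  3.236  1.479 -1.579] err 0.0
[[0.06, 0.55, -0.14], [-0.01, -0.0, -0.08]] | [ 0.605 -0.269  0.294] w [ 0.33 -0.12  0.3 ]
[[-0.0, 0.54, -0.15], [-0.02, -0.0, -0.08]] | [ 0.609 -0.253  0.292] w [ 0.33 -0.11  0.29]
[[-0.07, 0.54, -0.14], [-0.01, -0.01, -0.08]] | [ 0.612 -0.236  0.29 ] w [ 0.33 -0.09  0.29]
[[-0.14, 0.51, -0.15], [-0.01, -0.0, -0.08]] | [ 0.616 -0.22   0.288] w [ 0.33 -0.08  0.29]
[[-0.21, 0.5, -0.16], [-0.01, -0.01, -0.08]] | [ 0.618 -0.204  0.286] w [ 0.33 -0.07  0.29]
[[-0.26, 0.45, -0.15], [-0.01, -0.01, -0.08]] | [ 0.62  -0.188  0.285] w [ 0.33 -0.06  0.29]
[[-0.31, 0.42, -0.16], [-0.01, -0.01, -0.07]] | [ 0.622 -0.171  0.283] w [ 0.33 -0.05  0.28]
[[-0.36, 0.38, -0.16], [-0.01, -0.01, -0.08]] | [ 0.623 -0.155  0.281] w [ 0.33 -0.04  0.28]
[[-0.4, 0.33, -0.16], [-0.01, -0.01, -0.08]] | [ 0.624 -0.139  0.28 ] w [ 0.32 -0.03  0.28]
[[-0.43, 0.27, -0.17], [0.0, -0.02, -0.08]] | [ 0.625 -0.123  0.278] w [ 0.32 -0.03  0.28]
[[-0.47, 0.21, -0.16], [-0.0, -0.01, -0.08]] | [ 0.625 -0.107  0.277] w [ 0.32 -0.02  0.28]
[[-0.48, 0.15, -0.16], [-0.01, -
[... 493 characters left out ...]
 0.04 0.27]
[[-0.43, -0.22, -0.18], [0.01, -0.01, -0.08]] | [0.613 0.001 0.267] w [0.3  0.05 0.27]
[[-0.4, -0.26, -0.17], [0.01, -0.01, -0.09]] | [0.609 0.016 0.266] w [0.29 0.06 0.27]
[[-0.35, -0.32, -0.18], [0.01, -0.0, -0.08]] | [0.606 0.031 0.265] w [0.29 0.06 0.27]
[[-0.3, -0.36, -0.19], [0.01, -0.01, -0.08]] | [0.602 0.046 0.264] w [0.28 0.07 0.26]
[[-0.26, -0.39, -0.18], [0.01, -0.01, -0.08]] | [0.597 0.06  0.263] w [0.28 0.08 0.26]
[[-0.2, -0.41, -0.19], [0.01, -0.0, -0.08]] | [0.592 0.074 0.262] w [0.27 0.09 0.26]
[[-0.14, -0.44, -0.19], [0.02, -0.0, -0.08]] | [0.587 0.088 0.261] w [0.27 0.09 0.26]
[[-0.09, -0.44, -0.19], [0.01, -0.0, -0.08]] | [0.582 0.101 0.26 ] w [0.26 0.1  0.26]
```

Call:
{"op": "send_rows", "data": {"series": [[[-1,0,0],[0,0,0],-1],[[0.06,0.55,-0.14],[-0.01,0,-0.08],-1],[[0,0.54,-0.15],[-0.02,0,-0.08],-1],[[-0.07,0.54,-0.14],[-0.01,-0.01,-0.08],-1],[[-0.14,0.51,-0.15],[-0.01,0,-0.08],-1]]}}

```text
t: 19.88
tool_pos: [0.616, -0.2202, 0.3156]
orientation: [-0.022, 0.712, -0.322, 0.624]
contact_force: [-0.8, 0.1, -1.2]
width: 0.0149
gripper_force: 29.9
```

Call:
{"op": "send_rows", "data": {"series": [[[-0.21,0.5,-0.16],[-0.01,-0.01,-0.08],-1],[[-0.26,0.45,-0.15],[-0.01,-0.01,-0.08],-1],[[-0.31,0.42,-0.16],[-0.01,-0.01,-0.07],-1],[[-0.36,0.38,-0.16],[-0.01,-0.01,-0.08],-1],[[-0.4,0.33,-0.16],[-0.01,-0.01,-0.08],-1]]}}

```text
t: 20.5
tool_pos: [0.6247, -0.1387, 0.3074]
orientation: [-0.273, 0.659, -0.466, 0.523]
contact_force: [0.4, 0.1, -0.6]
width: 0.0152
gripper_force: 29.9
```

Call:
{"op": "send_rows", "data": {"series": [[[-0.43,0.27,-0.17],[0,-0.02,-0.08],-1],[[-0.47,0.21,-0.16],[0,-0.01,-0.08],-1],[[-0.48,0.15,-0.16],[-0.01,-0.01,-0.08],-1],[[-0.49,0.09,-0.17],[0,-0.02,-0.08],-1],[[-0.5,0.03,-0.17],[0.01,-0.01,-0.08],-1]]}}

```text
t: 21.12
tool_pos: [0.6223, -0.0596, 0.3007]
orientation: [0.487, -0.512, 0.59, -0.391]
contact_force: [-0.3, -0.8, -1.3]
width: 0.015
gripper_force: 29.9
```

Call:
{"op": "send_rows", "data": {"series": [[[-0.49,-0.04,-0.17],[0,-0.01,-0.08],-1],[[-0.48,-0.1,-0.18],[0,-0.01,-0.08],-1],[[-0.45,-0.16,-0.18],[0.01,-0.02,-0.08],-1],[[-0.43,-0.22,-0.18],[0.01,-0.01,-0.08],-1],[[-0.4,-0.26,-0.17],[0.01,-0.01,-0.09],-1]]}}

```text
t: 21.75
tool_pos: [0.6097, 0.0164, 0.2941]
orientation: [0.643, -0.297, 0.67, -0.22]
contact_force: [0.2, 0.4, -1.0]
width: 0.015
gripper_force: 29.9
```

Call:
{"op": "send_rows", "data": {"series": [[[-0.35,-0.32,-0.18],[0.01,0,-0.08],-1],[[-0.3,-0.36,-0.19],[0.01,-0.01,-0.08],-1],[[-0.26,-0.39,-0.18],[0.01,-0.01,-0.08],-1],[[-0.2,-0.41,-0.19],[0.01,0,-0.08],-1],[[-0.14,-0.44,-0.19],[0.02,0,-0.08],-1]]}}

```text
t: 22.38
tool_pos: [0.5875, 0.0884, 0.2893]
orientation: [0.704, -0.048, 0.707, -0.038]
contact_force: [-0.1, 0.8, 0.3]
width: 0.015
gripper_force: 29.9
```

Call:
{"op": "send_rows", "data": {"series": [[[-0.09,-0.44,-0.19],[0.01,0,-0.08],-1],[[0,0,0],[0,0,0],-1],[[0,0,0],[0,0,0],-1],[[0,0,0],[0,0,0],-1],[[0,0,0],[0,0,0],-1]]}}

```text
t: 23.0
tool_pos: [0.5825, 0.1009, 0.2903]
orientation: [0.704, -0.001, 0.71, -0.0]
contact_force: [0.3, -0.3, -0.4]
width: 0.0151
gripper_force: 29.9
```

```bash
python3 - <<'E'
from plan import *
X,R=pose([.563,.1015,.24],0,-1);delta(X,R)
snap('scene','s4.png');snap('side','d4.png')
a=cv2.imread('pics/s4.png')[110:310,340:540];b=cv2.imread('pics/d4.png')[190:370,190:350]
c=np.zeros((450,800,3),np.uint8);c[:400,:400]=cv2.resize(a,(400,400),interpolation=2);c[:,400:]=cv2.resize(b,(400,450),interpolation=2);cv2.imwrite('pics/c5.png',c)
E
```

```text
shift [-1.67 -0.02 -0.03] turn [ 0.    -0.005 -0.001]
```

View pics/c5.png

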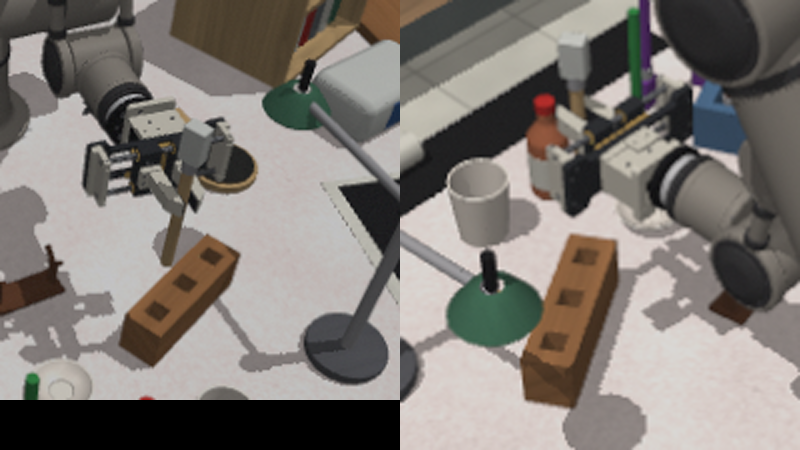

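```bash
python3 - <<'E'
from plan import *
print(atz('s4.png',(424,240.5),.171),atz('s4.png',(439,174),.395))
print(proj('s4.png',[.563,.1015,.171]),proj('s4.png',[.563,.1015,.395]))
E
```

```text
[0.5607 0.1035 0.171 ] [0.5589 0.1026 0.395 ]
[[423.7 241.3]] [[439.4 175.2]]
```

Call:
{"op": "send_rows", "data": {"series": [[[-0.8,-0.02,-0.03],[0,-0.005,0],-1],[[-0.8,0,0],[0,0,0],-1],[[-0.8,0,0],[0,0,0],-1],[[-0.6,0,0],[0,0,0],-1],[[0,0,0],[0,0,0],-1]]}}

```text
t: 23.72
tool_pos: [0.5818, 0.1018, 0.1987]
orientation: [0.708, -0.0, 0.706, -0.0]
contact_force: [-0.0, 0.2, -0.4]
width: 0.0151
gripper_force: 29.9
```

Call:
{"op": "send_rows", "data": {"series": [[[-0.8,0,0],[0,0,0],-1],[[-0.8,0,0],[0,0,0],-1],[[-0.5,0,0],[0,0,0],-1],[[-0.2,0,0],[0,0,0],-1],[[0,0,0],[0,0,0],-1]]}}

```text
t: 24.35
tool_pos: [0.5818, 0.102, 0.1318]
orientation: [0.707, -0.0, 0.707, -0.0]
contact_force: [-0.8, -0.7, -0.6]
width: 0.0151
gripper_force: 29.9
```

Call:
{"op": "send_rows", "data": {"series": [[[-0.1,0,0],[0,0,0],-1],[[-0.05,0,0],[0,0,0],-1],[[0,0,0],[0,0,0],-1],[[0,0,0],[0,0,0],-1],[[0,0,0],[0,0,0],-1]]}}

```text
t: 24.98
tool_pos: [0.5817, 0.1019, 0.1269]
orientation: [0.707, -0.0, 0.707, -0.0]
contact_force: [-0.4, 0.1, -1.0]
width: 0.0153
gripper_force: 29.9
```

Call:
{"op": "send_rows", "data": {"series": [[[-0.07,0,0],[0,0,0],-1],[[-0.05,0,0],[0,0,0],-1],[[0,0,0],[0,0,0],-1],[[0,0,0],[0,0,0],-1],[[0,0,0],[0,0,0],-1]]}}

```text
t: 25.6
tool_pos: [0.5822, 0.102, 0.1264]
orientation: [0.704, -0.0, 0.71, -0.0]
contact_force: [-0.4, -0.1, 10.5]
width: 0.015
gripper_force: 29.9
```

Call:
{"op": "send_rows", "data": {"series": [[[0,0,0],[0,0,0],0.1],[[0,0,0],[0,0,0],0.1],[[0,0,0],[0,0,0],0.1],[[0,0,0],[0,0,0],0.1],[[0,0,0],[0,0,0],0.1]]}}

```text
t: 26.22
tool_pos: [0.5816, 0.102, 0.123]
orientation: [0.707, -0.0, 0.707, -0.0]
contact_force: [0.3, -0.7, 0.2]
width: 0.0499
gripper_force: 0.0
```

Call:
{"op": "send_rows", "data": {"series": [[[0,0,-0.5],[0,0,0],0.1],[[0,0,-0.5],[0,0,0],0.1],[[0,0,-0.5],[0,0,0],0.1],[[0,0,0],[0,0,0],0.1],[[0,0,0],[0,0,0],0.1]]}}

```text
t: 26.85
tool_pos: [0.5371, 0.102, 0.123]
orientation: [0.707, -0.0, 0.707, -0.0]
contact_force: [0.7, 0.7, -1.1]
width: 0.0506
gripper_force: 0.0
```

```bash
python3 - <<'E'
from plan import *
q0=here();print(q0.round(3),fk(p,q0)[0])
g=np.array([.650,-.2465,.28])-.11*np.array([np.cos(np.radians(-15)),np.sin(np.radians(-15)),0])
q1=solve(g,-15,1,np.array([-.6,.5,2.4,2.8,1.5,1.58]))
rows(q0,q1,25)
snap('scene','s5.png')
a=cv2.imread('pics/s5.png')[130:330,250:490];cv2.imwrite('pics/c6.png',cv2.resize(a,(720,600),interpolation=2))
E
```

```text
[ 0.114  1.161  2.521  3.275  2.108 -1.502] [0.53706542 0.1019587  0.12301163]
ik [-0.77   0.523  2.423  2.625  1.4    1.667] err 0.0
[[0.16, 0.41, 0.24], [-0.01, 0.0, 0.09]] | [0.544 0.09  0.128] w [0.23 0.09 0.13]
[[0.23, 0.37, 0.23], [-0.01, 0.0, 0.09]] | [0.551 0.078 0.133] w [0.23 0.09 0.13]
[[0.29, 0.34, 0.22], [-0.01, 0.01, 0.09]] | [0.557 0.065 0.138] w [0.24 0.08 0.14]
[[0.33, 0.3, 0.21], [-0.0, -0.0, 0.09]] | [0.563 0.053 0.144] w [0.25 0.07 0.14]
[[0.39, 0.24, 0.2], [-0.01, 0.0, 0.09]] | [0.568 0.04  0.15 ] w [0.25 0.06 0.15]
[[0.42, 0.19, 0.19], [-0.0, 0.01, 0.08]] | [0.573 0.027 0.156] w [0.26 0.05 0.15]
[[0.44, 0.12, 0.18], [-0.01, 0.01, 0.09]] | [0.577 0.014 0.162] w [0.26 0.04 0.16]
[[0.47, 0.06, 0.17], [0.0, 0.0, 0.08]] | [0.581 0.001 0.168] w [0.26 0.03 0.17]
[[0.47, 0.0, 0.15], [-0.0, 0.01, 0.09]] | [ 0.585 -0.012  0.175] w [0.27 0.02 0.17]
[[0.47, -0.07, 0.14], [-0.0, 0.0, 0.08]] | [ 0.587 -0.025  0.181] w [0.27 0.01 0.18]
[[0.47, -0.13, 0.13], [-0.0, 0.01, 0.08]] | [ 0.59  -0.038  0.188] w [0.27 0.   0.18]
[[0.44, -0.19, 0.12], [0.0, 0.01, 0.08]] | [ 0.591 -0.051
[... 473 characters left out ...]
, -0.45, 0.02], [0.0, 0.0, 0.08]] | [ 0.59  -0.131  0.236] w [ 0.28 -0.07  0.23]
[[0.16, -0.48, 0.01], [0.01, 0.01, 0.07]] | [ 0.588 -0.144  0.243] w [ 0.28 -0.08  0.24]
[[0.11, -0.49, 0.0], [0.0, 0.0, 0.07]] | [ 0.585 -0.158  0.249] w [ 0.27 -0.09  0.24]
[[0.06, -0.5, -0.02], [0.01, 0.01, 0.08]] | [ 0.581 -0.171  0.256] w [ 0.27 -0.1   0.25]
[[0.0, -0.5, -0.03], [0.0, 0.0, 0.07]] | [ 0.577 -0.184  0.262] w [ 0.27 -0.11  0.26]
[[-0.05, -0.5, -0.05], [0.01, 0.0, 0.07]] | [ 0.573 -0.197  0.268] w [ 0.26 -0.12  0.27]
[[-0.09, -0.49, -0.06], [0.01, 0.01, 0.07]] | [ 0.568 -0.21   0.274] w [ 0.26 -0.13  0.27]
[[-0.15, -0.49, -0.08], [0.01, 0.0, 0.07]] | [ 0.562 -0.223  0.28 ] w [ 0.25 -0.14  0.28]
```

View pics/c6.png

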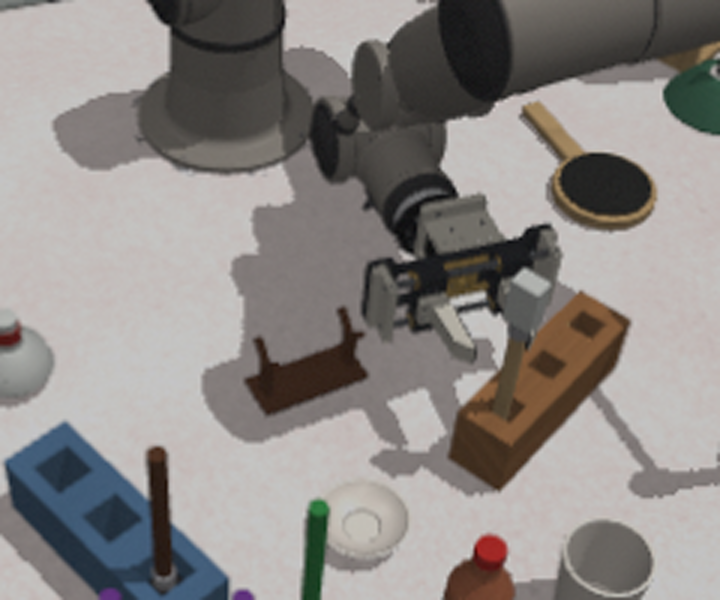

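```bash
python3 - <<'E'
from plan import *
q0=here();X,R,el,w=fk(p,q0,True);print(w)
th=np.radians(-15);d=np.array([np.cos(th),np.sin(th),0])
qa=solve(w+.299*d+[0.003,0,.012],-15,-1,q0)
rows(q0,qa,4)
g=np.array([.650,-.2465,.28])-.11*d
q1=solve(g,-15,1,np.array([-.6,.5,2.4,2.8,1.5,1.58]))
rows(qa,q1,21)
E
```

```text
[0.21907308 0.10198518 0.12291038]
ik [ 0.113  1.114  2.526  3.562  2.032 -1.374] err 0.0
[[0.06, 0.68, 0.0], [-0.04, -0.0, -0.0]] | [0.537 0.082 0.125] w [0.22 0.1  0.13]
[[0.09, 0.68, 0.01], [-0.04, -0.0, -0.0]] | [0.536 0.061 0.128] w [0.22 0.1  0.13]
[[0.11, 0.7, -0.0], [-0.04, -0.0, -0.0]] | [0.533 0.04  0.131] w [0.22 0.1  0.13]
[[0.13, 0.7, -0.01], [-0.05, -0.0, -0.0]] | [0.529 0.02  0.135] w [0.22 0.1  0.13]
ik [-0.77   0.523  2.423  2.625  1.4    1.667] err 0.0
[[0.12, 0.31, 0.34], [-0.01, -0.0, 0.11]] | [0.537 0.008 0.139] w [0.23 0.09 0.14]
[[0.19, 0.27, 0.32], [-0.0, -0.01, 0.11]] | [ 0.544 -0.003  0.143] w [0.24 0.08 0.15]
[[0.27, 0.24, 0.32], [-0.0, 0.0, 0.11]] | [ 0.55  -0.015  0.148] w [0.24 0.07 0.15]
[[0.31, 0.18, 0.29], [-0.0, 0.0, 0.11]] | [ 0.556 -0.026  0.153] w [0.25 0.06 0.16]
[[0.36, 0.12, 0.28], [-0.01, 0.01, 0.11]] | [ 0.562 -0.038  0.159] w [0.26 0.05 0.16]
[[0.38, 0.04, 0.27], [0.0, -0.0, 0.1]] | [ 0.567 -0.049  0.165] w [0.26 0.04 0.17]
[[0.4, -0.03, 0.26], [0.0, -0.0, 0.1]] | [ 0.571 -0.061  0.172] w [0.27 0.03 0.18]
[[0.4, -0.09, 0.23], [0.0, -0.01, 0.
[... 492 characters left out ...]
3, 0.1], [0.0, -0.01, 0.09]] | [ 0.585 -0.143  0.227] w [ 0.28 -0.06  0.23]
[[0.13, -0.45, 0.07], [0.0, 0.0, 0.09]] | [ 0.584 -0.154  0.236] w [ 0.28 -0.07  0.23]
[[0.08, -0.46, 0.05], [0.0, -0.0, 0.08]] | [ 0.582 -0.166  0.244] w [ 0.28 -0.08  0.24]
[[0.02, -0.47, 0.02], [0.0, -0.0, 0.09]] | [ 0.579 -0.178  0.251] w [ 0.27 -0.09  0.25]
[[-0.03, -0.48, -0.01], [0.0, -0.0, 0.08]] | [ 0.576 -0.189  0.259] w [ 0.27 -0.11  0.26]
[[-0.08, -0.46, -0.02], [-0.0, -0.0, 0.08]] | [ 0.572 -0.2    0.266] w [ 0.27 -0.12  0.26]
[[-0.12, -0.45, -0.06], [-0.0, -0.0, 0.08]] | [ 0.568 -0.212  0.273] w [ 0.26 -0.13  0.27]
[[-0.17, -0.43, -0.07], [-0.0, 0.0, 0.08]] | [ 0.562 -0.223  0.28 ] w [ 0.25 -0.14  0.28]
```

```bash
python3 - <<'E'
from plan import *
q0=here();X,R,el,w=fk(p,q0,True)
th=np.radians(-15);d=np.array([np.cos(th),np.sin(th),0])
qa=solve(w+.299*d+[0.003,0,.012],-15,-1,q0)
qb=solve([.57,-.07,.26],-15,-1,np.array([-.3,.5,2.4,2.8,1.5,-1.58]))
rows(qa,qb,6)
g=np.array([.650,-.2465,.28])-.11*d
q1=solve(g,-15,1,np.array([-.6,.5,2.4,2.8,1.5,1.58]))
rows(qb,q1,20)
E
```

```text
ik [ 0.113  1.114  2.526  3.562  2.032 -1.374] err 0.0
ik [-0.249  0.594  2.459  3.155  1.483 -1.572] err 0.0
[[0.52, 0.43, 0.63], [-0.01, -0.01, 0.02]] | [0.544 0.002 0.15 ] w [0.24 0.09 0.15]
[[0.62, 0.38, 0.57], [-0.0, 0.0, 0.01]] | [ 0.558 -0.014  0.168] w [0.25 0.07 0.17]
[[0.7, 0.37, 0.5], [-0.0, 0.0, 0.0]] | [ 0.569 -0.03   0.189] w [0.26 0.06 0.19]
[[0.77, 0.37, 0.42], [0.0, 0.0, 0.0]] | [ 0.578 -0.045  0.211] w [0.27 0.04 0.21]
[[0.82, 0.38, 0.33], [0.01, 0.01, -0.01]] | [ 0.585 -0.06   0.235] w [0.28 0.02 0.24]
[[0.85, 0.43, 0.25], [0.0, -0.0, -0.02]] | [ 0.588 -0.075  0.26 ] w [0.28 0.01 0.26]
ik [-0.77   0.523  2.423  2.625  1.4    1.667] err 0.0
[[0.04, 0.23, 0.08], [0.0, 0.0, 0.1]] | [ 0.589 -0.082  0.261] w [ 0.28 -0.    0.26]
[[0.09, 0.23, 0.08], [0.0, 0.0, 0.1]] | [ 0.589 -0.09   0.263] w [ 0.28 -0.01  0.26]
[[0.11, 0.21, 0.07], [0.0, 0.0, 0.1]] | [ 0.59  -0.097  0.264] w [ 0.28 -0.02  0.26]
[[0.15, 0.19, 0.07], [0.0, 0.0, 0.11]] | [ 0.59  -0.105  0.265] w [ 0.28 -0.02  0.26]
[[0.18, 0.17, 0.06], [0.0, 0.0, 0.1]] | [ 0.59  -0.112  0.267] w [ 0.28 -0.03  0.26]
[[0.2, 
[... 598 characters left out ...]
23, -0.11, 0.01], [-0.0, 0.0, 0.1]] | [ 0.581 -0.172  0.275] w [ 0.27 -0.09  0.27]
[[0.21, -0.14, -0.0], [-0.0, 0.0, 0.1]] | [ 0.579 -0.179  0.276] w [ 0.27 -0.1   0.27]
[[0.19, -0.18, -0.01], [-0.0, 0.0, 0.1]] | [ 0.576 -0.187  0.277] w [ 0.27 -0.1   0.27]
[[0.16, -0.2, -0.02], [-0.0, 0.01, 0.09]] | [ 0.574 -0.194  0.278] w [ 0.27 -0.11  0.28]
[[0.13, -0.22, -0.02], [-0.0, -0.0, 0.1]] | [ 0.571 -0.201  0.278] w [ 0.26 -0.12  0.28]
[[0.1, -0.24, -0.03], [-0.0, -0.0, 0.1]] | [ 0.568 -0.209  0.279] w [ 0.26 -0.13  0.28]
[[0.06, -0.26, -0.03], [-0.0, -0.0, 0.1]] | [ 0.565 -0.216  0.28 ] w [ 0.26 -0.13  0.28]
[[0.03, -0.26, -0.04], [-0.0, 0.0, 0.1]] | [ 0.562 -0.223  0.28 ] w [ 0.25 -0.14  0.28]
```

Call:
{"op": "send_rows", "data": {"series": [[[0.06,0.68,0],[-0.04,0,0],0.1],[[0.09,0.68,0.01],[-0.04,0,0],0.1],[[0.11,0.7,0],[-0.04,0,0],0.1],[[0.13,0.7,-0.01],[-0.05,0,0],0.1],[[0.52,0.43,0.63],[-0.01,-0.01,0.02],0.3]]}}

```text
t: 27.52
tool_pos: [0.544, 0.0028, 0.1493]
orientation: [0.705, -0.111, 0.695, 0.087]
contact_force: [1.6, 0.1, -0.2]
width: 0.0565
gripper_force: 0.0
```

Call:
{"op": "send_rows", "data": {"series": [[[0.62,0.38,0.57],[0,0,0.01],0.3],[[0.7,0.37,0.5],[0,0,0],0.3],[[0.77,0.37,0.42],[0,0,0],0.3],[[0.82,0.38,0.33],[0.01,0.01,-0.01],0.3],[[0.85,0.43,0.25],[0,0,-0.02],0.3]]}}

```text
t: 28.15
tool_pos: [0.5877, -0.0764, 0.2609]
orientation: [0.7, -0.094, 0.701, 0.095]
contact_force: [0.4, 0.1, 0.1]
width: 0.0595
gripper_force: 0.0
```

Call:
{"op": "send_rows", "data": {"series": [[[0.04,0.23,0.08],[0,0,0.1],0.3],[[0.09,0.23,0.08],[0,0,0.1],0.3],[[0.11,0.21,0.07],[0,0,0.1],0.3],[[0.15,0.19,0.07],[0,0,0.11],0.3],[[0.18,0.17,0.06],[0,0,0.1],0.3]]}}

```text
t: 28.78
tool_pos: [0.5885, -0.113, 0.2672]
orientation: [0.607, -0.362, 0.682, -0.188]
contact_force: [0.1, 0.6, 0.1]
width: 0.0598
gripper_force: 0.0
```

Call:
{"op": "send_rows", "data": {"series": [[[0.2,0.14,0.05],[0,0,0.1],0.3],[[0.23,0.11,0.05],[0,0,0.1],0.3],[[0.24,0.08,0.04],[0,0,0.1],0.3],[[0.25,0.04,0.03],[0.01,0,0.1],0.3],[[0.25,0,0.02],[0,0,0.1],0.3]]}}

```text
t: 29.4
tool_pos: [0.5841, -0.1505, 0.2724]
orientation: [0.42, -0.561, 0.561, -0.439]
contact_force: [-0.2, 0.5, 0.4]
width: 0.0596
gripper_force: 0.0
```

Call:
{"op": "send_rows", "data": {"series": [[[0.25,-0.04,0.02],[0,0,0.1],0.3],[[0.25,-0.08,0.01],[0,0,0.1],0.3],[[0.23,-0.11,0.01],[0,0,0.1],0.3],[[0.21,-0.14,0],[0,0,0.1],0.3],[[0.19,-0.18,-0.01],[0,0,0.1],0.3]]}}

```text
t: 30.02
tool_pos: [0.5748, -0.1875, 0.2773]
orientation: [-0.174, 0.679, -0.351, 0.621]
contact_force: [0.5, -0.7, -0.4]
width: 0.0594
gripper_force: 0.0
```

Call:
{"op": "send_rows", "data": {"series": [[[0.16,-0.2,-0.02],[0,0.01,0.09],0.3],[[0.13,-0.22,-0.02],[0,0,0.1],0.3],[[0.1,-0.24,-0.03],[0,0,0.1],0.3],[[0.06,-0.26,-0.03],[0,0,0.1],0.3],[[0.03,-0.26,-0.04],[0,0,0.1],0.3]]}}

```text
t: 30.65
tool_pos: [0.5602, -0.2239, 0.2804]
orientation: [0.098, 0.699, -0.095, 0.702]
contact_force: [-0.1, 0.0, -0.4]
width: 0.0596
gripper_force: 0.0
```

```bash
python3 - <<'E'
from plan import *
th=np.radians(-15);d=np.array([np.cos(th),np.sin(th),0])
X,R=pose(np.array([.650,-.2465,.28])-.11*d,th,1);delta(X,R);print(here().round(2))
snap('scene','s6.png')
a=cv2.imread('pics/s6.png')[170:370,230:490];cv2.imwrite('pics/c7.png',cv2.resize(a,(780,600),interpolation=2))
E
```

```text
shift [0.01 0.05 0.05] turn [-0.008  0.003 -0.003]
[-0.76  0.53  2.43  2.64  1.41  1.66]
```

View pics/c7.png

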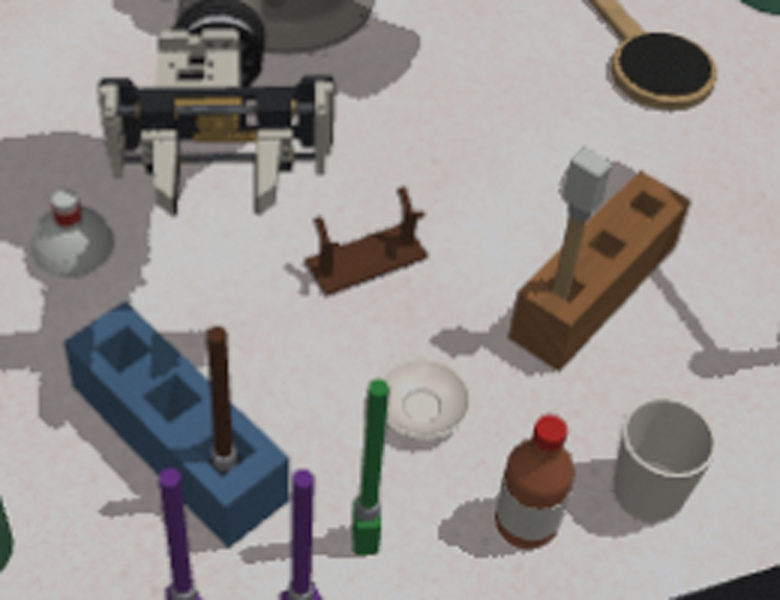

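Call:
{"op": "send_rows", "data": {"series": [[[0.9,0.04,0.05],[-0.008,0.003,-0.003],0.3],[[1,0,0],[0,0,0],0.3],[[1,0,0],[0,0,0],0.3],[[1,0,0],[0,0,0],0.3],[[1,0,0],[0,0,0],0.3]]}}

```text
t: 31.32
tool_pos: [0.5621, -0.2233, 0.132]
orientation: [0.09, 0.702, -0.095, 0.701]
contact_force: [-0.1, -0.4, -0.2]
width: 0.0596
gripper_force: 0.0
```

Call:
{"op": "send_rows", "data": {"series": [[[0.5,0,0],[0,0,0],0.3],[[0,0,0.6],[0,0,0],0.3],[[0,0,0.6],[0,0,0],0.3],[[0,0,0.2],[0,0,0],0.3],[[0,0,0],[0,0,0],0.3]]}}

```text
t: 31.95
tool_pos: [0.6026, -0.2338, 0.1182]
orientation: [0.09, 0.701, -0.094, 0.701]
contact_force: [-0.5, 0.7, -0.4]
width: 0.0593
gripper_force: 0.0
```

```bash
python3 - <<'E'
from plan import *
X,R=pose([.649,-.247,.118],np.radians(-15),1);delta(X,R);print(state()['contact_force'])
snap('wrist','w7.png');print('axis px at z=.118 & .16',proj('w7.png',[[.649,-.247,.11],[.649,-.247,.16]]))
b=cv2.imread('pics/w7.png').astype(int)
for v in(220,250,280,300):
    r=b[v,220:420];m=(r.sum(1)<200)&(r[:,2]>r[:,0]+8);x=np.where(m)[0]+220;print(v,x.min() if len(x) else 0,x.max() if len(x) else 0,len(x))
E
```

```text
shift [ 0.01 -0.02  2.24] turn [ 0.    -0.     0.004]
[-0.47795148  0.72841482 -0.36417501]
axis px at z=.118 & .16 [[315.3 247.5]
 [314.9 332.9]]
220 298 326 27
250 298 325 22
280 299 320 12
300 299 402 25
```

View pics/w7.png

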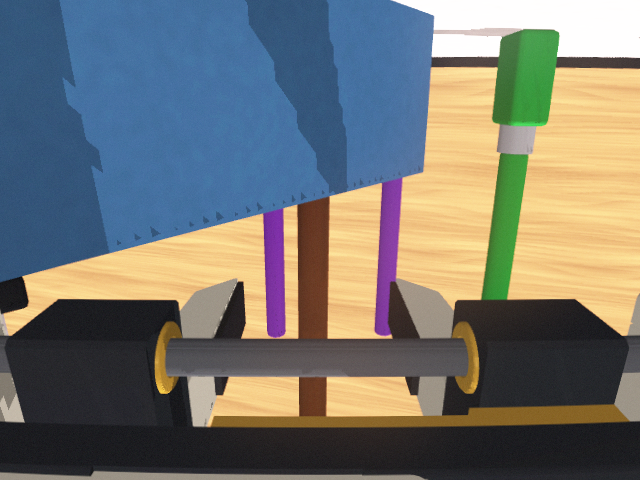

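Brown handle is centred between the fingers (columns 298–328). Advancing, gripping, lifting.

Call:
{"op": "send_rows", "data": {"series": [[[0,-0.02,0.75],[0,0,0.004],0.3],[[0,0,0.75],[0,0,0],0.3],[[0,0,0.74],[0,0,0],0.3],[[0,0,0],[0,0,0],0.3],[[0,0,0],[0,0,0],-1]]}}

```text
t: 32.62
tool_pos: [0.6663, -0.2517, 0.1171]
orientation: [0.093, 0.702, -0.091, 0.7]
contact_force: [0.2, 0.4, 0.2]
width: 0.0537
gripper_force: 0.0
```

Call:
{"op": "send_rows", "data": {"series": [[[0,0,0],[0,0,0],-1],[[0,0,0],[0,0,0],-1],[[0,0,0],[0,0,0],-1],[[0,0,0],[0,0,0],-1],[[0,0,0],[0,0,0],-1]]}}

```text
t: 33.25
tool_pos: [0.6672, -0.252, 0.1175]
orientation: [0.093, 0.701, -0.091, 0.701]
contact_force: [-0.0, 0.3, -0.8]
width: 0.015
gripper_force: 30.0
```

Call:
{"op": "send_rows", "data": {"series": [[[0,0,0],[0,0,0],-1],[[0,0,0],[0,0,0],-1],[[-0.5,0,0],[0,0,0],-1],[[-0.5,0,0],[0,0,0],-1],[[-1,0,0],[0,0,0],-1]]}}

```text
t: 33.88
tool_pos: [0.6671, -0.2521, 0.1769]
orientation: [0.093, 0.702, -0.091, 0.7]
contact_force: [0.6, -0.5, -0.5]
width: 0.015
gripper_force: 30.0
```

Call:
{"op": "send_rows", "data": {"series": [[[-1,0,0],[0,0,0],-1],[[-1,0,0],[0,0,0],-1],[[-1,0,0],[0,0,0],-1],[[-1,0,0],[0,0,0],-1],[[0,0,0],[0,0,0],-1]]}}

```text
t: 34.5
tool_pos: [0.6673, -0.2523, 0.3008]
orientation: [0.092, 0.7, -0.092, 0.702]
contact_force: [-0.5, 1.0, -0.7]
width: 0.0151
gripper_force: 30.0
```

```bash
python3 - <<'E'
from plan import *
q0=here();snap('wrist','w8.png');X,R,*_=fk(p,q0,True);print(X)
q1=solve([.491,.223,.27],15,-1,np.array([.31,.7,2.5,3.2,1.7,-1.55]))
q1b=solve([.491,.223,.126],15,-1,q1)
rows(q0,q1,30)
E
```

```text
[ 0.66729755 -0.25229275  0.3007238 ]
ik [ 0.313  0.563  2.543  3.192  1.535 -1.573] err 0.0
ik [ 0.313  1.132  2.504  3.199  2.065 -1.543] err 0.0
[[0.05, 0.68, -0.09], [-0.01, -0.0, -0.06]] | [ 0.67  -0.232  0.299] w [ 0.36 -0.16  0.3 ]
[[-0.01, 0.67, -0.1], [-0.01, -0.01, -0.07]] | [ 0.672 -0.212  0.298] w [ 0.36 -0.14  0.3 ]
[[-0.09, 0.66, -0.1], [-0.02, 0.0, -0.06]] | [ 0.673 -0.192  0.296] w [ 0.36 -0.13  0.29]
[[-0.15, 0.64, -0.11], [-0.01, -0.0, -0.06]] | [ 0.674 -0.172  0.295] w [ 0.36 -0.11  0.29]
[[-0.2, 0.62, -0.12], [-0.01, -0.01, -0.07]] | [ 0.674 -0.152  0.293] w [ 0.36 -0.1   0.29]
[[-0.27, 0.58, -0.13], [-0.01, -0.01, -0.06]] | [ 0.674 -0.132  0.292] w [ 0.36 -0.09  0.29]
[[-0.32, 0.54, -0.13], [-0.01, -0.0, -0.07]] | [ 0.672 -0.113  0.291] w [ 0.36 -0.07  0.29]
[[-0.37, 0.5, -0.14], [-0.01, -0.01, -0.06]] | [ 0.67  -0.094  0.289] w [ 0.35 -0.06  0.28]
[[-0.41, 0.46, -0.15], [-0.0, -0.01, -0.07]] | [ 0.668 -0.075  0.288] w [ 0.35 -0.05  0.28]
[[-0.45, 0.4, -0.16], [-0.01, -0.01, -0.06]] | [ 0.665 -0.057  0.287] w [ 0.35 -0.03  0.28]
[[-0.48, 0.35, -0.16], [-0.0, -0.0
[... 998 characters left out ...]
27 0.09 0.27]
[[-0.38, -0.29, -0.24], [0.01, -0.0, -0.07]] | [0.58  0.148 0.273] w [0.27 0.1  0.27]
[[-0.34, -0.32, -0.24], [0.01, -0.01, -0.07]] | [0.571 0.161 0.272] w [0.26 0.11 0.27]
[[-0.29, -0.35, -0.25], [0.01, -0.01, -0.07]] | [0.561 0.173 0.272] w [0.25 0.12 0.27]
[[-0.25, -0.38, -0.25], [0.0, -0.0, -0.07]] | [0.551 0.185 0.271] w [0.24 0.12 0.27]
[[-0.19, -0.39, -0.26], [0.01, -0.01, -0.07]] | [0.541 0.197 0.271] w [0.23 0.13 0.27]
[[-0.15, -0.4, -0.26], [0.01, -0.0, -0.07]] | [0.531 0.208 0.271] w [0.22 0.14 0.27]
[[-0.1, -0.41, -0.27], [0.01, -0.0, -0.07]] | [0.52  0.218 0.27 ] w [0.21 0.14 0.27]
[[-0.05, -0.4, -0.27], [0.01, -0.0, -0.07]] | [0.509 0.228 0.27 ] w [0.2  0.15 0.27]
```

```bash
python3 - <<'E'
from plan import *
q0=here();X,R=fk(p,q0)
qu,e=ik(p,X+[-.02,0,.12],R,q0);print(qu.round(2),e)
q1=solve([.491,.223,.40],15,-1,np.array([.31,.4,2.4,3.2,1.4,-1.55]))
rows(q0,qu,4);rows(qu,q1,26)
q=q1
for z in np.arange(.40,.12,-.04): q=solve([.491,.223,z],15,-1,q)
E
```

```text
[-0.67  0.26  2.07  2.58  0.84  1.97] 1.3423480558808663e-10
ik [ 0.313  0.078  2.399  3.206  0.907 -1.61 ] err 0.0
[[-1.0, -0.0, -0.05], [-0.01, -0.0, 0.0]] | [ 0.666 -0.252  0.329] w [ 0.36 -0.17  0.33]
[[-1.0, -0.03, -0.13], [0.0, -0.0, 0.0]] | [ 0.662 -0.252  0.359] w [ 0.35 -0.17  0.36]
[[-1.0, -0.05, -0.19], [0.0, -0.0, 0.0]] | [ 0.656 -0.252  0.389] w [ 0.35 -0.17  0.39]
[[-1.0, -0.08, -0.27], [0.01, 0.0, -0.0]] | [ 0.647 -0.252  0.419] w [ 0.34 -0.17  0.42]
[[-0.02, 0.76, -0.07], [-0.01, -0.0, -0.08]] | [ 0.651 -0.23   0.419] w [ 0.34 -0.15  0.42]
[[-0.11, 0.75, -0.09], [-0.02, -0.01, -0.07]] | [ 0.654 -0.207  0.42 ] w [ 0.34 -0.14  0.42]
[[-0.19, 0.72, -0.09], [-0.01, -0.0, -0.08]] | [ 0.656 -0.185  0.42 ] w [ 0.34 -0.12  0.42]
[[-0.27, 0.69, -0.11], [-0.01, -0.01, -0.07]] | [ 0.657 -0.162  0.421] w [ 0.34 -0.11  0.42]
[[-0.34, 0.64, -0.12], [-0.01, -0.01, -0.08]] | [ 0.657 -0.14   0.421] w [ 0.34 -0.09  0.42]
[[-0.41, 0.59, -0.12], [-0.01, -0.01, -0.08]] | [ 0.657 -0.118  0.421] w [ 0.34 -0.08  0.41]
[[-0.46, 0.53, -0.14], [-0.01, -0.01, -0.07]] | [ 0.656 -0.097  0.421] w [
[... 1419 characters left out ...]
 ]
[[-0.24, -0.46, -0.28], [0.02, -0.0, -0.08]] | [0.533 0.203 0.404] w [0.22 0.13 0.4 ]
[[-0.18, -0.47, -0.29], [0.01, -0.01, -0.08]] | [0.521 0.216 0.402] w [0.21 0.14 0.4 ]
[[-0.13, -0.47, -0.28], [0.01, 0.0, -0.07]] | [0.509 0.228 0.4  ] w [0.2  0.15 0.4 ]
ik [ 0.313  0.078  2.399  3.206  0.907 -1.61 ] err 0.0
ik [ 0.313  0.206  2.457  3.199  1.093 -1.597] err 0.0
ik [ 0.313  0.355  2.504  3.194  1.289 -1.586] err 0.0
ik [ 0.313  0.52   2.537  3.192  1.487 -1.575] err 0.0
ik [ 0.313  0.692  2.554  3.193  1.675 -1.565] err 0.0
ik [ 0.313  0.859  2.553  3.194  1.841 -1.557] err 0.0
ik [ 0.313  1.014  2.534  3.197  1.976 -1.549] err 0.0
ik [ 0.313  1.151  2.498  3.2    2.078 -1.543] err 0.0
```

View pics/w8.png

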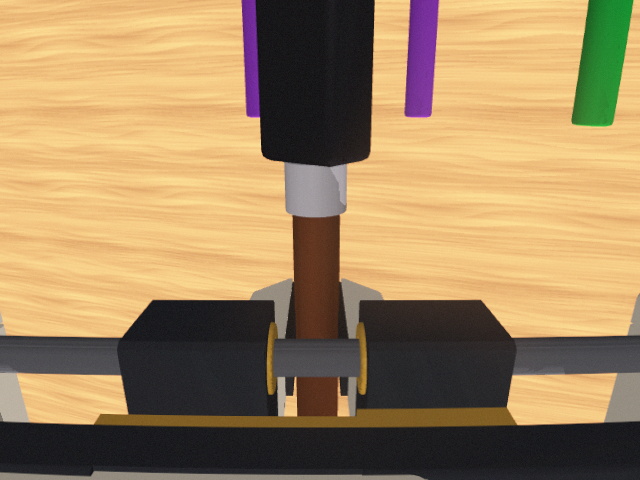

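The brown brush hangs straight in the grip, ferrule near (316,188). Moving over high and flipping.

Call:
{"op": "send_rows", "data": {"series": [[[-1,0,-0.05],[-0.01,0,0],-1],[[-1,-0.03,-0.13],[0,0,0],-1],[[-1,-0.05,-0.19],[0,0,0],-1],[[-1,-0.08,-0.27],[0.01,0,0],-1],[[-0.02,0.76,-0.07],[-0.01,0,-0.08],-1]]}}

```text
t: 35.17
tool_pos: [0.6512, -0.2309, 0.4196]
orientation: [0.043, 0.706, -0.132, 0.695]
contact_force: [-0.2, -0.6, -0.3]
width: 0.0149
gripper_force: 30.0
```

Call:
{"op": "send_rows", "data": {"series": [[[-0.11,0.75,-0.09],[-0.02,-0.01,-0.07],-1],[[-0.19,0.72,-0.09],[-0.01,0,-0.08],-1],[[-0.27,0.69,-0.11],[-0.01,-0.01,-0.07],-1],[[-0.34,0.64,-0.12],[-0.01,-0.01,-0.08],-1],[[-0.41,0.59,-0.12],[-0.01,-0.01,-0.08],-1]]}}

```text
t: 35.8
tool_pos: [0.6577, -0.118, 0.4177]
orientation: [-0.205, 0.671, -0.296, 0.648]
contact_force: [-0.2, -0.3, -0.3]
width: 0.0154
gripper_force: 30.0
```

Call:
{"op": "send_rows", "data": {"series": [[[-0.46,0.53,-0.14],[-0.01,-0.01,-0.07],-1],[[-0.52,0.46,-0.15],[-0.01,-0.01,-0.08],-1],[[-0.56,0.4,-0.15],[0,-0.01,-0.07],-1],[[-0.59,0.33,-0.17],[-0.01,-0.01,-0.08],-1],[[-0.61,0.26,-0.18],[0,-0.02,-0.08],-1]]}}

```text
t: 36.42
tool_pos: [0.6435, -0.0135, 0.4171]
orientation: [-0.423, 0.556, -0.447, 0.559]
contact_force: [-0.0, 0.1, -0.6]
width: 0.0154
gripper_force: 30.0
```

Call:
{"op": "send_rows", "data": {"series": [[[-0.63,0.17,-0.19],[0,-0.01,-0.07],-1],[[-0.63,0.1,-0.19],[0,-0.01,-0.08],-1],[[-0.63,0.03,-0.21],[0,-0.02,-0.08],-1],[[-0.62,-0.05,-0.21],[0,-0.01,-0.07],-1],[[-0.6,-0.11,-0.22],[0,-0.01,-0.08],-1]]}}

```text
t: 37.05
tool_pos: [0.6118, 0.0802, 0.4132]
orientation: [0.588, -0.38, 0.571, -0.428]
contact_force: [0.3, 0.1, -0.3]
width: 0.0149
gripper_force: 30.0
```

Call:
{"op": "send_rows", "data": {"series": [[[-0.57,-0.17,-0.23],[0,-0.01,-0.08],-1],[[-0.54,-0.24,-0.24],[0.01,-0.01,-0.07],-1],[[-0.49,-0.28,-0.25],[0.01,-0.01,-0.08],-1],[[-0.45,-0.34,-0.26],[0.01,-0.01,-0.08],-1],[[-0.4,-0.38,-0.26],[0,-0.01,-0.07],-1]]}}

```text
t: 37.67
tool_pos: [0.5659, 0.1613, 0.4065]
orientation: [0.685, -0.16, 0.658, -0.269]
contact_force: [-0.2, -0.4, -0.9]
width: 0.0154
gripper_force: 30.0
```

Call:
{"op": "send_rows", "data": {"series": [[[-0.36,-0.4,-0.27],[0.01,-0.01,-0.08],-1],[[-0.29,-0.43,-0.27],[0.01,-0.01,-0.08],-1],[[-0.24,-0.46,-0.28],[0.02,0,-0.08],-1],[[-0.18,-0.47,-0.29],[0.01,-0.01,-0.08],-1],[[-0.13,-0.47,-0.28],[0.01,0,-0.07],-1]]}}

```text
t: 38.3
tool_pos: [0.5096, 0.2277, 0.3979]
orientation: [0.703, 0.092, 0.699, -0.095]
contact_force: [0.7, 0.2, -0.5]
width: 0.0149
gripper_force: 30.0
```

```bash
python3 - <<'E'
from plan import *
X,R=pose([.4905,.223,.40],np.radians(15),-1);delta(X,R);print(here().round(2))
E
```

```text
shift [ 0.07 -0.01 -0.02] turn [-0.002  0.003 -0.003]
[ 0.31  0.08  2.4   3.2   0.91 -1.6 ]
```

Call:
{"op": "send_rows", "data": {"series": [[[-1,-0.01,-0.02],[-0.002,0.003,-0.003],-1],[[-1,0,0],[0,0,0],-1],[[-1,0,0],[0,0,0],-1],[[-1,0,0],[0,0,0],-1],[[-1,0,0],[0,0,0],-1]]}}

```text
t: 38.92
tool_pos: [0.5093, 0.2283, 0.2474]
orientation: [0.701, 0.091, 0.701, -0.093]
contact_force: [0.3, 0.8, -0.9]
width: 0.0152
gripper_force: 30.0
```

Call:
{"op": "send_rows", "data": {"series": [[[-0.7,0,0],[0,0,0],-1],[[-0.4,0,0],[0,0,0],-1],[[0,0,0],[0,0,0],-1],[[0,0,0],[0,0,0],-1],[[0,0,0],[0,0,0],-1]]}}

```text
t: 39.55
tool_pos: [0.5095, 0.2286, 0.2175]
orientation: [0.7, 0.09, 0.703, -0.094]
contact_force: [-0.2, 0.6, -0.2]
width: 0.0153
gripper_force: 30.0
```

```bash
python3 - <<'E'
from plan import *
X,R=pose([.4905,.223,.21],np.radians(15),-1);delta(X,R)
snap('scene','s9.png');print(proj('s9.png',[[.4905,.223,.095],[.4905,.223,.32]]))
a=cv2.imread('pics/s9.png')[110:290,380:540];cv2.imwrite('pics/c9.png',cv2.resize(a,(533,600),interpolation=2))
E
```

```text
shift [-0.25  0.02 -0.03] turn [ 0.    -0.003 -0.003]
[[447.  232.2]
 [464.2 171.9]]
```

View pics/c9.png

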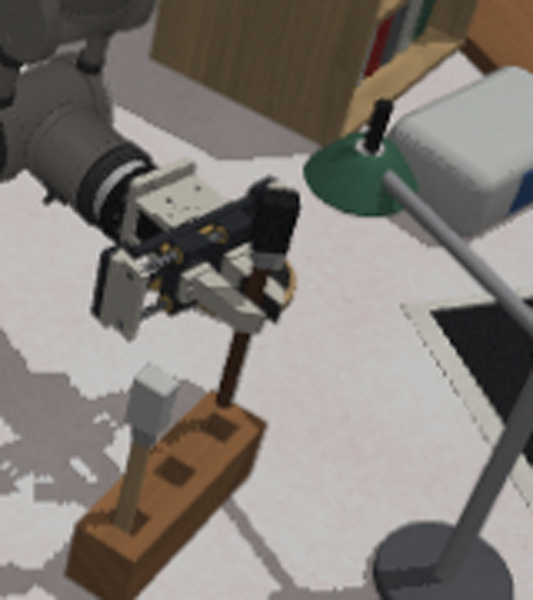

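Call:
{"op": "send_rows", "data": {"series": [[[-0.6,0.02,-0.03],[0,-0.003,-0.003],-1],[[-0.6,0,0],[0,0,0],-1],[[-0.6,0,0],[0,0,0],-1],[[-0.6,0,0],[0,0,0],-1],[[0,0,0],[0,0,0],-1]]}}

```text
t: 40.22
tool_pos: [0.509, 0.2279, 0.144]
orientation: [0.702, 0.092, 0.7, -0.092]
contact_force: [0.4, -0.1, -0.4]
width: 0.015
gripper_force: 30.0
```

Call:
{"op": "send_rows", "data": {"series": [[[-0.4,0,0],[0,0,0],-1],[[-0.2,0,0],[0,0,0],-1],[[-0.1,0,0],[0,0,0],-1],[[0,0,0],[0,0,0],-1],[[0,0,0],[0,0,0],-1]]}}

```text
t: 40.85
tool_pos: [0.5089, 0.2279, 0.1246]
orientation: [0.701, 0.092, 0.701, -0.092]
contact_force: [-0.6, -0.3, 3.2]
width: 0.0149
gripper_force: 30.0
```

Call:
{"op": "send_rows", "data": {"series": [[[-0.07,0,0],[0,0,0],-1],[[-0.03,0,0],[0,0,0],-1],[[0,0,0],[0,0,0],-1],[[0,0,0],[0,0,0],-1],[[0,0,0],[0,0,0],-1]]}}

```text
t: 41.48
tool_pos: [0.5093, 0.228, 0.1247]
orientation: [0.698, 0.092, 0.704, -0.093]
contact_force: [-1.0, -0.2, 14.8]
width: 0.0153
gripper_force: 30.0
```

Call:
{"op": "send_rows", "data": {"series": [[[0.12,0,0],[0,0,0],1],[[0,0,0],[0,0,0],1],[[0,0,0],[0,0,0],1],[[0,0,0],[0,0,0],1],[[0,0,0],[0,0,0],1]]}}

```text
t: 42.1
tool_pos: [0.5088, 0.2279, 0.1241]
orientation: [0.702, 0.092, 0.701, -0.092]
contact_force: [0.5, 1.0, -0.8]
width: 0.0607
gripper_force: 0.0
```

Call:
{"op": "send_rows", "data": {"series": [[[0,0,0],[0,0,0],1],[[0,0,0],[0,0,0],1],[[0,0,0],[0,0,0],1],[[0,0,-0.4],[0,0,0],1],[[0,0,0],[0,0,0],1]]}}

```text
t: 42.72
tool_pos: [0.497, 0.2247, 0.1239]
orientation: [0.702, 0.092, 0.7, -0.092]
contact_force: [0.6, -0.4, 0.0]
width: 0.0916
gripper_force: 0.0
```

```bash
python3 - <<'E'
from plan import *
q0=here();print(q0.round(3),fk(p,q0)[0])
X,R=fk(p,q0)
q=q0
for z in(.16,.2,.24,.28,.32,.36):
    q,e=ik(p,[X[0],X[1],z],R,q);print(z,q.round(2),round(e,4))
for th in(45,30,15): q1=solve([.421,.347,.332],th,-1,q)
snap('scene','s10.png')
a=cv2.imread('pics/s10.png')[110:290,380:540];cv2.imwrite('pics/c10.png',cv2.resize(a,(533,600),interpolation=2))
E
```

```text
[ 0.316  1.167  2.534  3.206  2.127 -1.537] [0.49698215 0.22473806 0.12382351]
0.16 [ 0.32  1.04  2.57  3.2   2.03 -1.54] 0.0
0.2 [ 0.32  0.88  2.59  3.2   1.89 -1.55] 0.0
0.24 [ 0.32  0.7   2.59  3.2   1.72 -1.56] 0.0
0.28 [ 0.32  0.52  2.57  3.2   1.52 -1.57] 0.0
0.32 [ 0.32  0.34  2.53  3.2   1.31 -1.59] 0.0
0.36 [ 0.32  0.19  2.48  3.2   1.1  -1.6 ] 0.0
ik [ 0.263  0.309  2.49   2.593  1.275 -1.395] err 0.0
ik [ 0.58   0.314  2.475  3.202  1.219 -1.592] err 0.0
ik [ 0.858  0.357  2.361  3.781  1.224 -1.819] err 0.0
```

View pics/c10.png

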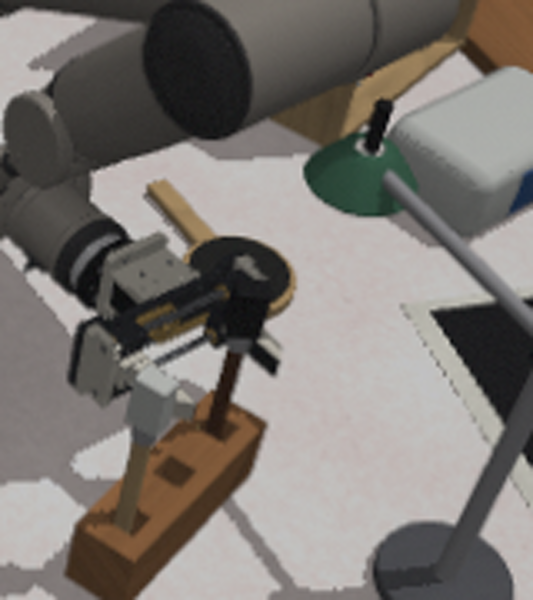

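Call:
{"op": "send_rows", "data": {"series": [[[0.5,0,0],[0,0,0],1],[[0.8,0,0],[0,0,0],1],[[1,0,0],[0,0,0],1],[[1,0,0],[0,0,0],1],[[1,0,0],[0,0,0],1]]}}

```text
t: 43.4
tool_pos: [0.4975, 0.2248, 0.2543]
orientation: [0.701, 0.092, 0.701, -0.092]
contact_force: [-0.4, 0.3, 0.9]
width: 0.0919
gripper_force: 0.0
```

Call:
{"op": "send_rows", "data": {"series": [[[1,0,0],[0,0,0],1],[[1,0,0],[0,0,0],1],[[0.6,0,0],[0,0,0],1],[[0,0,0],[0,0,0],1],[[0,0,0],[0,0,0],1]]}}

```text
t: 44.02
tool_pos: [0.4974, 0.2248, 0.3309]
orientation: [0.702, 0.092, 0.701, -0.092]
contact_force: [0.2, 0.4, 0.1]
width: 0.0916
gripper_force: 0.0
```

```bash
python3 - <<'E'
from plan import *
q0=here();snap('scene','s11.png')
th=np.radians(70);d=np.array([np.cos(th),np.sin(th),0]);g=np.array([.421,.347,.333])
qp=solve(g-.1*d,70,-1,np.array([0,.3,2.4,2.2,1.3,-1.4]));qg=solve(g,70,-1,qp)
rows(q0,qp,10)
for th2,pp in((45,(.455,.245)),(25,(.50,.19)),(15,(.534,.163))): qg=solve([*pp,.333],th2,-1,qg)
a=cv2.imread('pics/s11.png')[110:290,380:540];cv2.imwrite('pics/c11.png',cv2.resize(a,(533,600),interpolation=2))
E
```

```text
ik [-0.369  0.339  2.397  1.553  1.578 -1.166] err 0.0
ik [-0.033  0.379  2.297  1.855  1.431 -1.125] err 0.0
[[0.43, -0.43, 0.3], [0.06, 0.03, -0.01]] | [0.503 0.24  0.344] w [0.2  0.13 0.33]
[[0.33, -0.39, 0.23], [0.05, 0.02, 0.0]] | [0.505 0.253 0.354] w [0.22 0.12 0.33]
[[0.24, -0.38, 0.11], [0.06, 0.01, -0.0]] | [0.502 0.265 0.361] w [0.23 0.1  0.33]
[[0.15, -0.37, 0.01], [0.07, 0.01, -0.0]] | [0.497 0.274 0.365] w [0.24 0.09 0.33]
[[0.05, -0.37, -0.1], [0.06, 0.01, -0.0]] | [0.487 0.281 0.366] w [0.25 0.07 0.33]
[[-0.02, -0.4, -0.22], [0.06, -0.0, 0.0]] | [0.475 0.286 0.364] w [0.26 0.05 0.33]
[[-0.09, -0.43, -0.34], [0.06, -0.01, 0.01]] | [0.459 0.287 0.359] w [0.27 0.03 0.33]
[[-0.17, -0.47, -0.45], [0.07, -0.01, 0.01]] | [0.44  0.285 0.352] w [0.28 0.01 0.33]
[[-0.24, -0.55, -0.54], [0.06, -0.02, 0.01]] | [0.418 0.28  0.343] w [ 0.28 -0.01  0.33]
[[-0.31, -0.62, -0.64], [0.06, -0.02, 0.02]] | [0.393 0.271 0.333] w [ 0.28 -0.03  0.33]
ik [-0.179  0.301  2.499  2.149  1.379 -1.287] err 0.0
ik [-0.056  0.294  2.519  2.626  1.283 -1.411] err 0.0
ik [ 0.037  0.314  2.463  2.902  1.216 -1.486] err 0.0
```

View pics/c11.png

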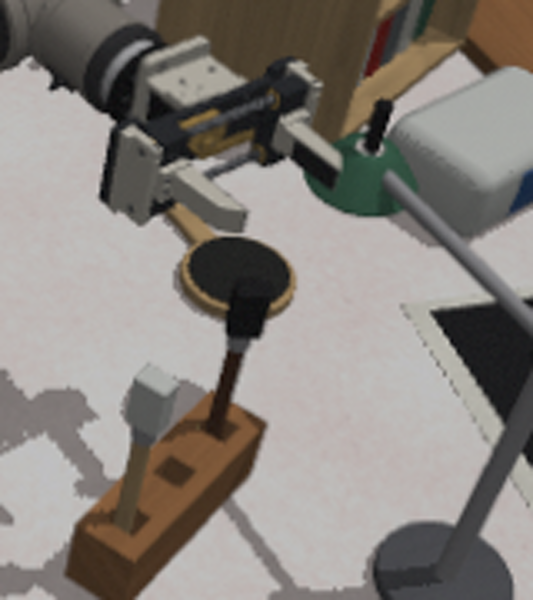

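Call:
{"op": "send_rows", "data": {"series": [[[1,0,0],[0,0,0],1],[[0.43,-0.43,0.3],[0.06,0.03,-0.01],1],[[0.33,-0.39,0.23],[0.05,0.02,0],1],[[0.24,-0.38,0.11],[0.06,0.01,0],1],[[0.15,-0.37,0.01],[0.07,0.01,0],1]]}}

```text
t: 44.7
tool_pos: [0.4964, 0.2751, 0.3942]
orientation: [0.633, 0.226, 0.707, -0.221]
contact_force: [0.9, 0.0, 0.5]
width: 0.0921
gripper_force: 0.0
```

Call:
{"op": "send_rows", "data": {"series": [[[0.05,-0.37,-0.1],[0.06,0.01,0],1],[[-0.02,-0.4,-0.22],[0.06,0,0],1],[[-0.09,-0.43,-0.34],[0.06,-0.01,0.01],1],[[-0.17,-0.47,-0.45],[0.07,-0.01,0.01],1],[[-0.24,-0.55,-0.54],[0.06,-0.02,0.01],1]]}}

```text
t: 45.32
tool_pos: [0.4176, 0.2797, 0.3725]
orientation: [0.583, 0.383, 0.611, -0.374]
contact_force: [-0.1, 0.1, 0.6]
width: 0.0918
gripper_force: 0.0
```

Call:
{"op": "send_rows", "data": {"series": [[[-0.31,-0.62,-0.64],[0.06,-0.02,0.02],1],[[-0.9,0,0],[0,0,0],1],[[0,0,0],[0,0,0],1],[[0,0,0],[0,0,0],1],[[0,0,0],[0,0,0],1]]}}

```text
t: 45.95
tool_pos: [0.3934, 0.2709, 0.3368]
orientation: [0.579, 0.408, 0.579, -0.403]
contact_force: [-0.5, 0.4, -0.2]
width: 0.0916
gripper_force: 0.0
```

```bash
python3 - <<'E'
from plan import *
X,R=pose([.421,.347,.332],np.radians(70),-1);delta(X,R)
snap('scene','s12.png')
b=cv2.imread('pics/s12.png').astype(int)
print('peg pix expected',proj('s12.png',[[.421,.347,.346],[.421,.347,.312],[.421,.347,.29]]))
m=(b[120:190,470:515].sum(2)<130);ys,xs=np.where(m);print(len(xs),[(v+120,xs[ys==v].min()+470,xs[ys==v].max()+470) for v in np.unique(ys)])
E
```

```text
shift [-0.15 -0.    3.33] turn [0.    0.003 0.004]
peg pix expected [[494.9 140.3]
 [491.6 150.5]
 [489.5 157. ]]
106 [(np.int64(120), np.int64(494), np.int64(495)), (np.int64(121), np.int64(493), np.int64(495)), (np.int64(122), np.int64(493), np.int64(495)), (np.int64(123), np.int64(493), np.int64(495)), (np.int64(124), np.int64(492), np.int64(494)), (np.int64(125), np.int64(492), np.int64(494)), (np.int64(126), np.int64(492), np.int64(494)), (np.int64(127), np.int64(491), np.int64(493)), (np.int64(128), np.int64(491), np.int64(493)), (np.int64(129), np.int64(491), np.int64(492)), (np.int64(130), np.int64(490), np.int64(492)), (np.int64(131), np.int64(490), np.int64(491)), (np.int64(132), np.int64(490), np.int64(490)), (np.int64(140), np.int64(493), np.int64(496)), (np.int64(141), np.int64(493), np.int64(496)), (np.int64(142), np.int64(493), np.int64(497)), (np.int64(143), np.int64(492), np.int64(496)), (np.int64(144), np.int64(492), np.int64(496)), (np.int64(145), np.int64(492), np.int64(496)), (np.int64(146), np.int64(491), np.int64(495)), (np.int64(147), np.int64(491), np.int64(495)), (np.int64(148), np.int64(491), np.int64(495)), (np.int64(149), np.int64(491), np.int64(494)), (np.int64(150), np.int64(489), np.int64(494)), (np.int64(151), np.int64(490), np.int64(494)), (np.int64(152), np.int64(490), np.int64(493)), (np.int64(153), np.int64(490), np.int64(493)), (np.int64(154), np.int64(490), np.int64(493)), (np.int64(155), np.int64(491), np.int64(491)), (np.int64(172), np.int64(497), np.int64(497))]
```

Call:
{"op": "send_rows", "data": {"series": [[[-0.15,0,0.83],[0,0.003,0.004],1],[[0,0,0.83],[0,0,0],1],[[0,0,0.83],[0,0,0],1],[[0,0,0.83],[0,0,0],1],[[0,0,0],[0,0,0],-1]], "squeeze": 5}}

```text
t: 46.62
tool_pos: [0.4268, 0.3656, 0.3324]
orientation: [0.579, 0.406, 0.579, -0.406]
contact_force: [0.6, -0.1, -0.7]
width: 0.0861
gripper_force: 0.0
```

Call:
{"op": "send_rows", "data": {"series": [[[0,0,0],[0,0,0],-1],[[0,0,0],[0,0,0],-1],[[0,0,0],[0,0,0],-1],[[0,0,0],[0,0,0],-1],[[0,0,0],[0,0,0],-1]]}}

```text
t: 47.25
tool_pos: [0.4278, 0.364, 0.3317]
orientation: [0.58, 0.405, 0.579, -0.405]
contact_force: [-0.2, -0.6, 0.3]
width: 0.0365
gripper_force: 0.0
```

Call:
{"op": "send_rows", "data": {"series": [[[0,0,0],[0,0,0],-1],[[0,0,0],[0,0,0],-1],[[0,0,0],[0,0,0],-1],[[0,0,0],[0,0,0],-1],[[0,0,0],[0,0,0],-1]]}}

```text
t: 47.88
tool_pos: [0.4288, 0.3638, 0.3317]
orientation: [0.58, 0.405, 0.58, -0.405]
contact_force: [5.9, -0.1, -0.5]
width: 0.0145
gripper_force: 5.0
```

```bash
python3 - <<'E'
from plan import *
q0=here();X,R=fk(p,q0);P=np.array([.6632,.3684,X[2]]);c=R.T@(P-X);print(X,c.round(4))
M=Ro.from_rotvec([0,0,np.radians(6.5)]).as_matrix();print(R.T@(P+M@(X-P)-X)/.03)
g=X-.019*R[:,2];print(g,np.degrees(np.arctan2(*(g-P)[[1,0]])),np.linalg.norm((g-P)[:2]))
q=q0
for k in range(1,9):
    M=Ro.from_rotvec([0,0,np.radians(6.42*k)]).as_matrix();q,e=ik(p,P+M@(X-P),M@R,q);print(q.round(2),round(e,4))
E
```

```text
[0.42883099 0.36374965 0.3316927 ] [1.000e-04 2.184e-01 8.520e-02]
[-1.83005692e-04  3.68393739e-01 -8.05754546e-01]
[0.42227552 0.34591637 0.33169974] -174.66846742577522 0.24197131789048146
[-0.14  0.41  2.22  1.66  1.52 -1.06] 0.0
[-0.2   0.46  2.12  1.51  1.61 -1.01] 0.0
[-0.25  0.51  2.    1.38  1.71 -0.95] 0.0
[-0.27  0.56  1.87  1.29  1.8  -0.9 ] 0.0
[-0.28  0.63  1.73  1.21  1.91 -0.85] 0.0
[-0.27  0.69  1.58  1.16  2.01 -0.79] 0.0
[-0.26  0.77  1.41  1.13  2.12 -0.74] 0.0
[-0.24  0.85  1.24  1.11  2.23 -0.67] 0.0
```

Call:
{"op": "send_rows", "data": {"series": [[[0,0.37,-0.81],[0.072,0,0],-1],[[0,0.37,-0.81],[0.072,0,0],-1],[[0,0.37,-0.81],[0.072,0,0],-1],[[0,0.37,-0.81],[0.072,0,0],-1],[[0,0,0],[0,0,0],-1]]}}

```text
t: 48.5
tool_pos: [0.4544, 0.2599, 0.3317]
orientation: [-0.473, -0.525, -0.473, 0.526]
contact_force: [-0.4, -0.3, 2.8]
width: 0.0146
gripper_force: 5.0
```

```bash
python3 - <<'E'
from plan import *
s=state();q0=here();X,R=fk(p,q0);P=np.array([.6632,.3684,X[2]]);g=X-.019*R[:,2];print(g,np.degrees(np.arctan2(*(g-P)[[1,0]])),np.linalg.norm((g-P)[:2]),s['contact_force'],s['width'],s['gripper_force'],R[:,0].round(3))
E
```

```text
[0.45644745 0.24103123 0.33167647] -148.3650831750096 0.24283619626435518 [-0.36436283 -0.32463899  2.7730964 ] 0.014646602097392918 5.0010839849710464 [ 0.    -0.001  1.   ]
```

Remaining about 25°: three full rows plus a 5.3° one.

Call:
{"op": "send_rows", "data": {"series": [[[0,0.37,-0.81],[0.072,0,0],-1],[[0,0.37,-0.81],[0.072,0,0],-1],[[0,0.37,-0.81],[0.072,0,0],-1],[[0,0.3,-0.66],[0.059,0,0],-1],[[0,0,0],[0,0,0],-1]]}}

```text
t: 49.12
tool_pos: [0.5184, 0.1828, 0.3312]
orientation: [-0.349, -0.614, -0.349, 0.616]
contact_force: [-3.2, -4.7, 1.7]
width: 0.0151
gripper_force: 5.0
```

```bash
python3 - <<'E'
from plan import *
s=state();q0=here();X,R=fk(p,q0);P=np.array([.6632,.3684,X[2]]);g=X-.019*R[:,2];print(g,np.degrees(np.arctan2(*(g-P)[[1,0]])),np.linalg.norm((g-P)[:2]),s['contact_force'],s['width'],s['gripper_force'],q0.round(2))
q=q0
for b in(.03,.06,.09): q,e=ik(p,X-b*R[:,2],R,q);print(q.round(2),round(e,4))
for u in(.05,.1): q,e=ik(p,X-.09*R[:,2]+[0,0,u],R,q);print(q.round(2),round(e,4))
E
```

```text
[0.52815891 0.16643953 0.33112442] -123.76871048386847 0.2429488172483435 [-3.2284273  -4.70648029  1.74415442] 0.015115273328251647 4.997382648289204 [-0.24  0.84  1.25  1.11  2.23 -0.68]
[-0.27  0.87  1.18  1.12  2.27 -0.65] 0.0
[-0.3   0.91  1.11  1.13  2.31 -0.61] 0.0
[-0.33  0.94  1.02  1.15  2.35 -0.57] 0.0
[-0.33  0.89  0.98  1.23  2.39 -0.45] 0.0
[-0.33  0.85  0.93  1.33  2.41 -0.32] 0.0
```

Call:
{"op": "send_rows", "data": {"series": [[[0,0,0],[0,0,0],0.5],[[0,0,0],[0,0,0],0.5],[[0,0,0],[0,0,0],0.5],[[0,0,0],[0,0,0],0.5],[[0,0,0],[0,0,0],0.5]]}}

```text
t: 49.75
tool_pos: [0.5182, 0.1836, 0.3317]
orientation: [-0.35, -0.614, -0.35, 0.615]
contact_force: [-0.4, -0.5, 0.0]
width: 0.0597
gripper_force: 0.0
```

Call:
{"op": "send_rows", "data": {"series": [[[0,0,-0.5],[0,0,0],0.5],[[0,0,-0.7],[0,0,0],0.5],[[0,0,-0.7],[0,0,0],0.5],[[0,0,-0.7],[0,0,0],0.5],[[0,0,-0.4],[0,0,0],0.5]]}}

```text
t: 50.38
tool_pos: [0.5648, 0.1045, 0.3313]
orientation: [-0.351, -0.614, -0.35, 0.614]
contact_force: [-0.0, 0.0, 0.4]
width: 0.069
gripper_force: 0.0
```

Call:
{"op": "send_rows", "data": {"series": [[[0.8,0,0],[0,0,0],0.5],[[0.8,0,0],[0,0,0],0.5],[[0.8,0,0],[0,0,0],0.5],[[0,0,0],[0,0,0],0.5],[[0,0,0],[0,0,0],0.5]]}}

```text
t: 51.0
tool_pos: [0.5642, 0.1061, 0.4027]
orientation: [-0.351, -0.614, -0.35, 0.615]
contact_force: [-0.1, 0.0, 0.5]
width: 0.0691
gripper_force: 0.0
```

```bash
python3 - <<'E'
from plan import *
snap('scene','s14.png');snap('side','d14.png')
b=cv2.imread('pics/s14.png').astype(int);d=cv2.imread('pics/d14.png').astype(int)
print(proj('s14.png',[[.528,.1664,.346],[.528,.1664,.312],[.563,.1015,.211],[.563,.1015,.236],[.491,.223,.211]]),proj('d14.png',[[.528,.1664,.33],[.563,.1015,.211],[.491,.223,.211]]))
# green shade centroid
for im,n in((b,'s14'),(d,'d14')):
    m=((im[:,:,1]>im[:,:,2]+20)&(im[:,:,1]>im[:,:,0]+8)).astype(np.uint8)
    k,l,st,c=cv2.connectedComponentsWithStats(m);print(n,[(st[i].tolist(),c[i].round().tolist()) for i in range(1,k) if st[i][4]>80])
f=lambda im,u,v:im[int(v)-1:int(v)+2,int(u)-1:int(u)+2].mean((0,1)).round()[::-1]
for X in([.563,.1015,.215],[.491,.223,.215],[.563,.1015,.12],[.491,.223,.12]):
    u=proj('s14.png',X)[0];w=proj('d14.png',X)[0];print(X,u,f(b,*u),w,f(d,*w))
E
```

```text
[[453.3 177.1]
 [450.5 187.7]
 [426.2 230.8]
 [427.8 224. ]
 [455.5 203.2]] [[251.2 241.2]
 [262.1 257.3]
 [247.9 291. ]]
s14 [([500, 0, 11, 32, 274], [505.0, 14.0]), ([512, 0, 12, 15, 115], [517.0, 5.0]), ([525, 0, 24, 18, 238], [535.0, 6.0]), ([535, 0, 24, 38, 313], [546.0, 19.0]), ([536, 17, 45, 48, 603], [554.0, 42.0]), ([515, 18, 10, 28, 104], [519.0, 32.0]), ([350, 296, 10, 43, 251], [354.0, 317.0]), ([200, 318, 34, 46, 954], [218.0, 343.0]), ([348, 340, 9, 15, 108], [352.0, 348.0])]
d14 [([355, 187, 19, 35, 523], [364.0, 204.0]), ([281, 202, 6, 33, 134], [283.0, 217.0]), ([281, 236, 8, 15, 92], [285.0, 244.0]), ([235, 248, 34, 25, 550], [252.0, 261.0])]
[0.563, 0.1015, 0.215] [426.4 229.8] [92. 93. 91.] [262.1 256.2] [50. 80. 64.]
[0.491, 0.223, 0.215] [455.8 202.1] [53. 54. 56.] [247.8 290. ] [22. 22. 23.]
[0.563, 0.1015, 0.12] [420.6 253.9] [86. 72. 52.] [263.7 280.4] [107.  92.  74.]
[0.491, 0.223, 0.12] [448.8 226.3] [28. 28. 30.] [250.1 314.4] [59. 39. 29.]
```

Call:
{"op": "send_rows", "data": {"series": [[[1,0,-0.5],[0,0,0],0.5],[[1,0,-1],[0,0,0],0.5],[[0.5,0,-1],[0,0,0],0.5],[[0,0,-1],[0,0,0],0.5],[[0,0,-1],[0,0,0],0.5]]}}

```text
t: 51.72
tool_pos: [0.6332, -0.0108, 0.4782]
orientation: [-0.351, -0.613, -0.35, 0.615]
contact_force: [0.7, -0.3, 0.7]
width: 0.0686
gripper_force: 0.0
```

Call:
{"op": "send_rows", "data": {"series": [[[0,0,-0.5],[0,0,0],0.5],[[0,0,0],[0,0,0],0.5],[[0,0,0],[0,0,0],0.5],[[0,0,0],[0,0,0],0.5],[[0,0,0],[0,0,0],0.5]]}}

```text
t: 52.35
tool_pos: [0.637, -0.021, 0.4787]
orientation: [0.35, 0.615, 0.351, -0.613]
contact_force: [0.4, -0.3, -0.1]
width: 0.0692
gripper_force: 0.0
```

```bash
python3 - <<'E'
from plan import *
print(state()['tool_pos'],state()['contact_force'])
snap('scene','s15.png');snap('side','d15.png')
S=cv2.imread('pics/s15.png').astype(int);D=cv2.imread('pics/d15.png').astype(int);A=cv2.imread('pics/s11.png').astype(int)
for im,n in((S,'s'),(D,'d')):
    m=((im[:,:,1]>im[:,:,2]+20)&(im[:,:,1]>im[:,:,0]+8)).astype(np.uint8)
    k,l,st,c=cv2.connectedComponentsWithStats(m);print(n,[(st[i][:5].tolist(),c[i].round().tolist()) for i in range(1,k) if st[i][4]>80 and c[i][1]>100])
f=lambda im,u,v:im[int(v)-1:int(v)+2,int(u)-1:int(u)+2].mean((0,1)).round()[::-1]
for xy,n in(((.563,.1015),'a'),((.491,.223),'c')):
    for z in(.09,.12,.15,.18,.2,.22):
        u=proj('s15.png',[*xy,z])[0];w=proj('d15.png',[*xy,z])[0];print(n,z,u,f(S,*u),f(A,*u),w,f(D,*w))
print('shade proj',proj('s15.png',[.528,.1664,.285]),proj('d15.png',[.528,.1664,.285]))
# change outside arm/lamp vs start
B=cv2.imread('pics/s0.png').astype(int);df=(np.abs(S-B).sum(2)>90).astype(np.uint8)
k,l,st,c=cv2.connectedComponentsWithStats(df);print([(st[i].tolist()) for i in range(1,k) if st[i][4]>60])
E
```

```text
[ 0.6370177  -0.02100079  0.47873889] [ 0.37333164 -0.27519342 -0.14253433]
s [([430, 184, 36, 29, 667], [448.0, 199.0]), ([348, 296, 12, 43, 246], [354.0, 317.0]), ([200, 318, 34, 46, 960], [218.0, 343.0]), ([348, 340, 9, 15, 108], [352.0, 348.0])]
d [([355, 193, 19, 29, 384], [364.0, 208.0]), ([281, 194, 6, 41, 159], [283.0, 214.0]), ([281, 236, 8, 15, 92], [285.0, 244.0]), ([235, 248, 34, 25, 549], [252.0, 261.0])]
a 0.09 [418.9 260.9] [87. 73. 53.] [80. 68. 49.] [264.2 287.7] [98. 81. 59.]
a 0.12 [420.6 253.9] [88. 74. 54.] [82. 68. 50.] [263.7 280.4] [106.  92.  73.]
a 0.15 [422.4 246.6] [87. 73. 53.] [80. 67. 48.] [263.2 272.9] [92. 78. 58.]
a 0.18 [424.2 239. ] [86. 88. 86.] [81. 81. 80.] [262.7 265.3] [54. 86. 68.]
a 0.2 [425.5 233.8] [93. 94. 92.] [86. 86. 85.] [262.3 260.1] [52. 83. 66.]
a 0.22 [426.7 228.4] [104. 105. 103.] [97. 98. 96.] [262.  254.9] [48. 76. 61.]
c 0.09 [446.7 233.5] [45. 31. 23.] [41. 27. 21.] [250.8 321.7] [73. 49. 35.]
c 0.12 [448.8 226.3] [46. 32. 27.] [42. 31. 25.] [250.1 314.4] [59. 39. 29.]
c 0.15 [450.9 218.9] [42. 29. 22.] [39. 26. 21.] [249.4 306.9] [72. 57. 50.]
c 0.18 [453.1 211.3] [51. 80. 65.] [43. 42. 44.] [248.7 299.2] [21. 21. 21.]
c 0.2 [454.6 206.1] [51. 82. 67.] [17. 16. 18.] [248.2 293.9] [20. 20. 22.]
c 0.22 [456.1 200.7] [53. 86. 69.] [17. 17. 18.] [247.7 288.6] [27. 27. 29.]
shade proj [[448.4 195.7]] [[252.3 254. ]]
[[118, 0, 141, 129, 3542], [252, 0, 75, 87, 1996], [174, 11, 17, 26, 152], [156, 36, 14, 10, 62], [126, 38, 28, 21, 406], [335, 90, 20, 30, 254], [295, 95, 12, 38, 264], [129, 99, 305, 331, 25229], [124, 126, 77, 53, 1529], [268, 162, 7, 18, 63], [461, 192, 53, 19, 174], [429, 198, 39, 37, 248], [95, 212, 69, 38, 1335], [373, 269, 16, 20, 101], [293, 350, 26, 21, 324]]
```

```bash
python3 -c "
from rig import *
print(sign_off())"
```

```text
the job is handed in; nothing more can be done
None
```

The job is handed in: both brushes present (pale and dark brown) stand handle-down at the bottom of the drying block, and the lamp went to its stop first and is now back over the block's middle. There was no red brush. I viewed 16 pictures, two over the 14 allowed, and did the last checks by pixel measurements instead.

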